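# Put the scrapers away in the slotted rack

### The arm

A 6-joint arm with a two-finger parallel gripper is mounted at the origin on the work surface. World frame = base frame: x ahead of the robot, y to its left, z up, the work surface at z = 0. Lengths are in m, angles in rad, forces in N, time in s.
With the tool pointing down it reaches from about 0.3 to 0.775 m from the base axis. Payload 14.6 kg.
Tool frame: the origin (TCP) lies between the finger pads; the fingertips stand 11 mm ahead of it and the grasp point (between the pads) lies 8 mm behind it (env.tips_ahead is the distance from the TCP to the fingertips, in m); z points along the fingers, y is the line along which they close (so a half turn about z gives the same grasp; the last joint's range is limited). The gripper opens to 94 mm and grips with 3 to 60 N. Pads are 16 mm wide; open, the fingers measure 119 mm over their backs; the gripper's body (75 mm by 177 mm) begins 78 mm behind the grasp point.
Start: joints at [1.079, 0.3, 1.521, -0, 1.321, -0.067], TCP at [0.227, 0.501, 0.216] pointing down, gripper open.
Joint ranges: [-3.03, 3.03], [-0.79, 2.21], [0.23, 2.52], [-1.04, 4.18], [0, 3.07], [-2.55, 2.55]. Speed limits (rad/s): [2.22, 2.22, 2.57, 3.14, 3.14, 3.14].

### API

Orientations are given as a rotation vector (axis times angle).
In Python, from rig import env, viewer gives the robot as it stands.
- The arm moves only by the shell command python3 -m jog 'ROWS'. ROWS is JSON, a list of rows, each an object with "grip": the closure, from -1 (fully open) to 1 (shut); "xyz": the shift along the world's x, y, z in mm, a list of three; "roll": the turn about the world's z in rad. In form: [{"grip": grip, "xyz": [tx, ty, tz], "roll": roll}, ...]. A call has 1 to 12 rows; each row is the pose to reach, as a shift and turn from the pose commanded when the call began; what a row does not reach only later rows make up. A row lasts 1/10 s, in which the tool goes at most 50 mm and 8.59 degrees, less where a joint would pass 70% of its speed; a pose out of reach is approached as far as the arm can. A call with a gripper value outside its range is refused whole. The fingers move at their own pace and stop on an object; the grip force is fixed at half the most. Time passes only in rows, so rows that repeat a pose let the fingers close. It gives the time, the measured TCP pose, the force, the opening and the grip force at its end, in the units of the state.
- env.state(): the state, without advancing time (a new reading comes with each control period).
- viewer.get_image(name): name is "side" or "top" or "wrist"; returns a dict with "pixels" (400x640x3 uint8, red, green, blue), "K" (3x3 intrinsics, pixels), "dist" ([k1, k2, p1, p2, k3] as OpenCV has them; the pictures are not rectified), "eye" and "rotation" of the camera in the world. Camera axes: x right, y up, looking along -z (the intrinsics and any distortion apply to the point x, -y, -z); pixel columns grow to the right and rows downward; lengths in m; the calibration is good to about 2 mm. A picture is of the moment at which its call begins. There is no depth.
- env.sign_off(): hands the job in; it is judged then, once.
The state is a dict: "time_s": time; "qpos": joint angles; "dq": joint speeds; "effort": joint torques, N m; "tcp_pos": TCP position; "tcp_rot": TCP orientation; "contact_force": force on the tool from outside, world axes, zero at the start; "moment": the same for the moment, N m; "finger_gap": opening from 0.0 (shut) to 1.0 (fully open); "grip_force": force on a finger pad.
Only numpy, scipy, OpenCV 4.12 (cv2) and the standard library are available. Lean on these libraries where they do the work, as an engineer would, in place of code of your own. Each camera call takes 0.05 s, during which the arm holds its last target. There are 200 camera calls.

### The job

Put every scraper on the bench away in the wooden rack, blade first and fully home until the handle meets the block: broad blades in the wide slots, narrow blades in the narrow slots, one to a slot. One scraper is held in the jig under the hold-down finger; swing the finger up until it stays open before you take that scraper out, and swing it back down onto the empty jig before you finish. Leave the other things on the bench where they are.

Things in the scene. Friction and masses are not known exactly. Their poses are not given: they have to be found in the camera images.
- scraper_clamped: Scraper: steel blade 75 x 50 x 3 mm, flush with the underside of its dark wooden handle (88 long, 22 wide, 24 mm tall). Origin: middle of the underside at the handle's front shoulder; +x along the blade to its free edge (handle x -88..0, blade 0..75 mm), z up. About 120 g, balanced near the origin. This broad one starts in the jig, blade under the finger, always present.
- scraper_broad: Scraper: steel blade 75 x 50 x 3 mm, flush with the underside of its dark wooden handle (88 long, 22 wide, 24 mm tall). Origin: middle of the underside at the handle's front shoulder; +x along the blade to its free edge (handle x -88..0, blade 0..75 mm), z up. About 120 g, balanced near the origin. Broad, starts loose flat on the table; may be absent.
- scraper_narrow1: Scraper: steel blade 75 x 28 x 3 mm, flush with the underside of its dark wooden handle (88 long, 22 wide, 24 mm tall). Origin: middle of the underside at the handle's front shoulder; +x along the blade to its free edge (handle x -88..0, blade 0..75 mm), z up. About 80 g, balanced near the origin. Narrow, starts loose flat on the table; may be absent.
- scraper_narrow2: Scraper: steel blade 75 x 28 x 3 mm, flush with the underside of its dark wooden handle (88 long, 22 wide, 24 mm tall). Origin: middle of the underside at the handle's front shoulder; +x along the blade to its free edge (handle x -88..0, blade 0..75 mm), z up. About 80 g, balanced near the origin. Narrow, starts loose flat on the table; may be absent.
- jig_bed (a point): Point on top of the fixed jig's bed, 25 mm above the table, where the clamped scraper's origin starts; +x along its blade, towards the hinge. The bed is 66 mm wide under the blade (4 mm lips either side), 14 mm under the handle, so fingers pass beside it.
- finger (a joint): Angle of the jig's hold-down finger about a level hinge: 0 = lying on the blade, -0.05 = down with the jig empty, 2.1 = fully open, leaning back away from the handle. A spring presses it down (some 2 N to lift at the knob); let go below about 1.8 it falls shut, beyond that its heavy knob tips it open to the stop, where it stays.
- finger_hinge (a point): Middle of the finger's hinge line, 45 mm above the table, at jig_bed x = 115 mm; the hinge line runs along jig_bed's y.
- finger_knob (a point): Centre of the finger's brass knob, a cylinder 24 mm thick and 24 mm long, axis parallel to the hinge line; at 0 rad 70 mm before and 33 mm above the hinge, 33 mm above the middle of the 10 mm wide arm. Pinched from above by its flat ends, it turns between the pads as the finger swings; follow the arc.
- slot_wide1_mouth (a point): Mouth of a wide rack slot: middle of the slot floor at the block's front face. +x points into the slot, y across, z up. Slot 58 mm wide, 8 high, 90 deep, 45 above the table; block 74 mm wide, top 20 mm above the slot floor, open from above except for two bridges across. Scraper fully home: its origin at this point, shoulder on the face. Four blocks side by side, 76 mm apart, order varies.
- slot_wide2_mouth (a point): Mouth of a wide rack slot: middle of the slot floor at the block's front face. +x points into the slot, y across, z up. Slot 58 mm wide, 8 high, 90 deep, 45 above the table; block 74 mm wide, top 20 mm above the slot floor, open from above except for two bridges across. Scraper fully home: its origin at this point, shoulder on the face. Four blocks side by side, 76 mm apart, order varies.
- slot_thin1_mouth (a point): Mouth of a narrow rack slot: middle of the slot floor at the block's front face. +x points into the slot, y across, z up. Slot 36 mm wide, 8 high, 90 deep, 45 above the table; block 74 mm wide, top 20 mm above the slot floor, open from above except for two bridges across. Scraper fully home: its origin at this point, shoulder on the face. Four blocks side by side, 76 mm apart, order varies.
- slot_thin2_mouth (a point): Mouth of a narrow rack slot: middle of the slot floor at the block's front face. +x points into the slot, y across, z up. Slot 36 mm wide, 8 high, 90 deep, 45 above the table; block 74 mm wide, top 20 mm above the slot floor, open from above except for two bridges across. Scraper fully home: its origin at this point, shoulder on the face. Four blocks side by side, 76 mm apart, order varies.
- head_joint: Bystander, to be left alone: tarnished brass head joint, a tube 120 mm long and 22 mm thick, lying flat. Origin: middle of its underside.
- fipple_plug: Bystander, to be left alone: cherry fipple plug standing on end, 19 mm thick, 30 mm tall. Origin: middle of its underside.
- depth_gauge: Bystander, to be left alone: stubby chrome depth gauge, 50 x 60 mm, 16 mm high. Origin: middle of its underside.
- tri_file: Bystander, to be left alone: triangular file with a wooden handle, 200 mm long, lying along its x axis. Origin: middle of its underside.
- steel_rule: Bystander, to be left alone: flat steel rule, 150 x 25 x 3.5 mm. Origin: middle of its underside.
- wax_tin: Bystander, to be left alone: round aluminium tin, 56 mm across, 32 mm high. Origin: middle of its underside.
- cork_block: Bystander, to be left alone: cork block, 60 x 40 x 25 mm. Origin: middle of its underside.
Not all that is in view belongs to the job. Leave any blue or pink look-alike of the scraper_narrow1 alone.

How it is judged:
By the outcome, as a careful person would: the job done as asked, in the order asked, and still so for the second after the job is handed in, with the robot touching nothing.
Of scraper_broad, scraper_narrow1, scraper_narrow2 only 2 to 3 are there at a start; the rules pass over those that are not, and their reading is None.
At some moment in a run one of scraper_broad, scraper_narrow1, scraper_narrow2 may be knocked a few centimetres aside while the robot is not near it.
It also fails if it takes over 210 s, if anything falls off the work surface, if the arm or the gripper's body presses on something with over 40 N, if the wrist force passes 120 N, or if a joint passes its speed limit or range.

## Working session

There is one attempt and no reset: what is moved stays moved. The work goes in short steps, Python scripts to look and compute and a shell command to move; the robot and the scene stay as the last step left them, time stands still between calls to the robot, and variables do not carry over. Pictures are saved under pics/ and viewed, at most 14 in all, crops included, and the job is handed in when it is done.

```bash
ls; mkdir -p pics; cat > h.py <<'E'
import numpy as np, cv2, json, pickle
from rig import env, viewer
def snap(name, fn):
    im=viewer.get_image(name); pickle.dump(im,open(f'pics/{fn}.pkl','wb'))
    cv2.imwrite(f'pics/{fn}.png', cv2.cvtColor(np.asarray(im['pixels']),cv2.COLOR_RGB2BGR)); return im
def load(fn): return pickle.load(open(f'pics/{fn}.pkl','rb'))
def ray(im,uv):
    p=cv2.undistortPoints(np.array([[uv]],float),np.array(im['K']),np.array(im['dist']))[0,0]
    d=np.array(im['rotation'])@np.array([p[0],-p[1],-1.]); return np.array(im['eye']),d
def at(im,uv,z):
    e,d=ray(im,uv); return e+d*(z-e[2])/d[2]
def proj(im,P):
    R=np.array(im['rotation']); c=(np.atleast_2d(P)-np.array(im['eye']))@R; c=c*[1,-1,-1]
    return cv2.projectPoints(c,np.zeros(3),np.zeros(3),np.array(im['K']),np.array(im['dist']))[0][:,0]
def crop(fn,x0,y0,x1,y1,out,s):
    im=cv2.imread(f'pics/{fn}.png')[y0:y1,x0:x1]; cv2.imwrite(f'pics/{out}.png',cv2.resize(im,None,fx=s,fy=s,interpolation=cv2.INTER_CUBIC))
E
python3 - <<'E'
from h import *
for n in ('top','side'):
    im=snap(n,n+'0'); print(n,im['eye'],np.round(im['rotation'],3).tolist(),np.round(im['K'],1).tolist(),im['dist'])
s=env.state(); print(s)
E
```

```text
pics
top [ 0.36821023 -0.01705993  1.08235537] [0.054, -0.049, -1.584] [[386.9, 0.0, 325.7], [0.0, 386.9, 202.8], [0.0, 0.0, 1.0]] [-0.0140152  0.         0.         0.         0.       ]
side [-0.22748479 -0.73409619  1.12339571] [0.71, -0.269, -0.724] [[449.9, 0.0, 316.3], [0.0, 449.9, 202.2], [0.0, 0.0, 1.0]] [-0.0638589  0.         0.         0.         0.       ]
{'time_s': 0.1, 'qpos': array([ 1.07936505e+00,  3.00399119e-01,  1.52152052e+00,  4.41582423e-06,
        1.32066662e+00, -6.66299740e-02]), 'dq': array([-2.84852626e-05, -2.45871599e-03, -1.99581643e-03,  2.32215291e-04,
        1.27266267e-03,  3.70233600e-04]), 'effort': array([ 1.75564976e-03, -5.32648301e+01, -3.53274643e+01,  7.09791784e-02,
        2.36307346e-02, -1.20050831e-04]), 'tcp_pos': array([0.22659113, 0.50091747, 0.21595142]), 'tcp_rot': array([-6.62213431e-01, -3.07072146e+00,  1.49839959e-03]), 'contact_force': array([ 0.98753847,  0.06346133, -0.79987835]), 'moment': array([0.02057933, 0.02561507, 0.01966594]), 'grip_force': 0.0, 'finger_gap': 1.002406963171358}
```

View pics/top0.png

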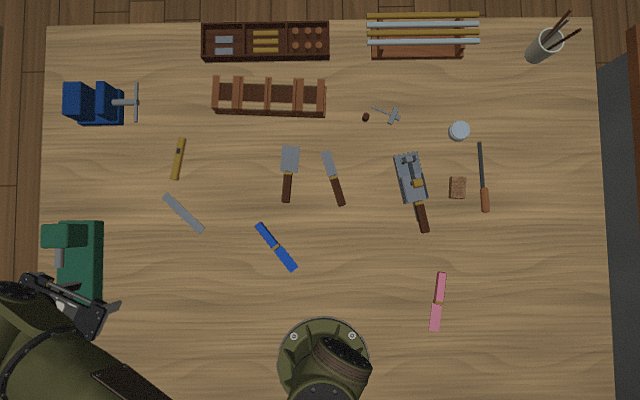

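View pics/side0.png

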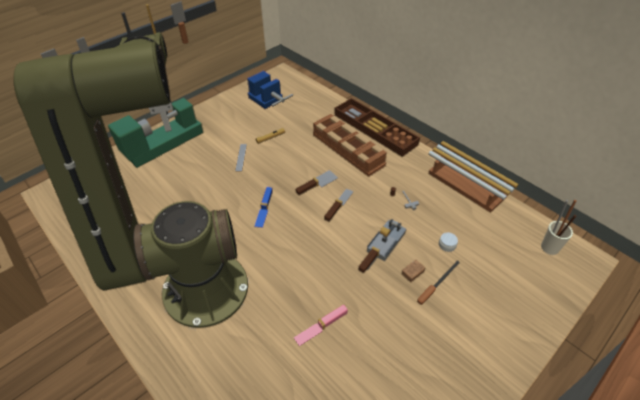

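Top view: broad scraper near (288,172), narrow one near (333,178), jig with clamped scraper (411,190), rack (268,98), blue and pink look-alikes to leave alone. Enlarging.

```bash
python3 - <<'E'
s=open('h.py').read().replace("np.array(im['rotation'])","cv2.Rodrigues(np.array(im['rotation'],float))[0]")
open('h.py','w').write(s)
E
python3 - <<'E'
from h import *
crop('top0',200,65,440,245,'c1',3.3)
crop('side0',290,100,450,280,'c2',3.3)
im=load('top0')
for uv in [(288,172),(333,178),(411,190),(268,98)]: print(at(im,uv,0))
E
```

```text
[0.52753126 0.09152531 0.        ]
[ 0.50867705 -0.03510728  0.        ]
[ 0.47166485 -0.25369717  0.        ]
[0.74167065 0.14728976 0.        ]
```

View pics/c1.png

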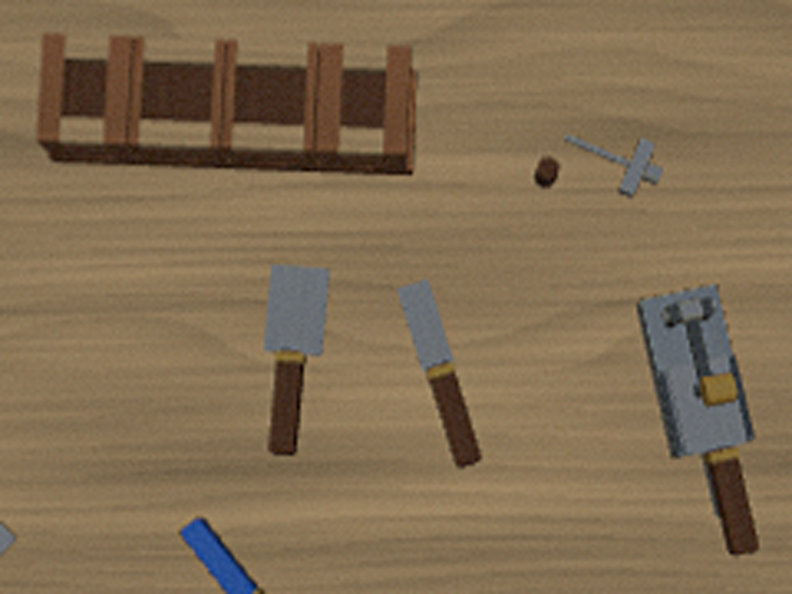

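View pics/c2.png

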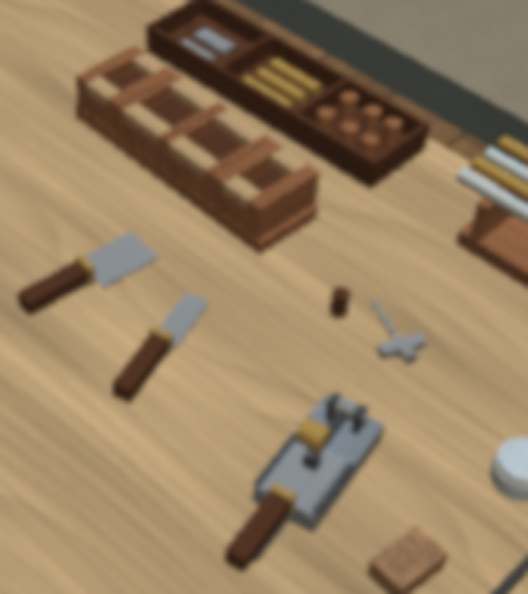

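```bash
cat >> h.py <<'E'
from scipy.optimize import least_squares
def fit(im,loc,uv,x0,free=None):
    loc=np.array(loc,float); uv=np.array(uv,float)
    def w(p):
        c,s=np.cos(p[2]),np.sin(p[2]); return np.c_[p[0]+c*loc[:,0]-s*loc[:,1],p[1]+s*loc[:,0]+c*loc[:,1],loc[:,2]]
    r=least_squares(lambda p:(proj(im,w(p))-uv).ravel(),x0,x_scale=[.01,.01,.01],loss='soft_l1'); 
    return r.x, np.round(r.fun.reshape(-1,2),1).tolist()
E
python3 - <<'E'
from h import *
im=load('top0'); o=np.array([200,65]); C=lambda L:np.array(L)/3.3+o
B=[[.075,.025,.003],[.075,-.025,.003],[0,-.025,.003],[0,.025,.003],[-.088,.011,.022],[-.088,-.011,.022]]
N=[[a,np.sign(b)*.014 if abs(b)>.02 else b,c] for a,b,c in B]
print('broad',fit(im,B,C([(272,265),(329,269),(322,355),(265,351),(268,453),(296,455)]),[.52,.09,0]))
print('narrow',fit(im,N,C([(398,290),(428,281),(453,363),(424,372),(457,467),(481,459)]),[.52,-.03,0.2]))
J=[[-.088,.011,.047],[-.088,-.011,.047],[.045,0,.078],[0,.033,.028],[0,-.033,.028]]
print('jig',fit(im,J,C([(730,555),(758,550),(718,388),(672,457),(750,440)]),[.45,-.25,0.2]))
for uv,z in [((38,143),.065),((413,155),.065),((42,34),.065),((412,45),.065),((50,160),0),((412,173),0),((130,90),.065),((225,90),.065),((318,90),.065)]: print(uv,at(im,C([uv])[0],z).round(4))
for uv in [(365,118),(390,115)]: print(at(im,uv,0.015).round(3))
im=load('side0')
print(proj(im,[[.0,0,0],[.4,0.3,0],[.2,.5,0]]))
E
```

```text
broad (array([ 0.52703168,  0.08879852, -0.09137323]), [[-0.1, -0.2], [0.2, -0.1], [0.1, 0.1], [-0.3, -0.0], [0.3, 0.1], [-0.2, 0.1]])
narrow (array([ 0.51310408, -0.03460571,  0.28218947]), [[-0.3, -0.4], [0.1, -0.5], [0.3, -0.1], [-0.4, 0.0], [-0.0, 0.5], [0.4, 0.6]])
jig (array([ 0.4391196 , -0.2607872 ,  0.19980669]), [[0.0, 0.2], [-0.4, -0.1], [-1.0, 0.1], [0.7, -0.1], [0.6, -0.1]])
(38, 143) [0.6934 0.2895 0.065 ]
(413, 155) [ 0.6786 -0.0157  0.065 ]
(42, 34) [0.7846 0.2869 0.065 ]
(412, 45) [ 0.7702 -0.0161  0.065 ]
(50, 160) [0.699  0.2986 0.    ]
(412, 173) [ 0.6826 -0.0145  0.    ]
(130, 90) [0.7363 0.2145 0.065 ]
(225, 90) [0.735  0.1369 0.065 ]
(318, 90) [0.7338 0.061  0.065 ]
[ 0.675 -0.127  0.015]
[ 0.683 -0.198  0.015]
[[204.80906789 289.22213353]
 [250.76768026 171.55587056]
 [174.32302324 170.7479698 ]]
```

Fits are consistent (sub-pixel residuals; rack 305 mm vs 302). Rack order from left: thin, wide, wide, thin. Moving toward the jig.

```bash
python3 -m jog '[{"grip":-1,"xyz":[100,-250,60],"roll":-0.7},{"grip":-1,"xyz":[100,-250,60],"roll":-0.7},{"grip":-1,"xyz":[100,-250,60],"roll":-0.7},{"grip":-1,"xyz":[100,-250,60],"roll":-0.7},{"grip":-1,"xyz":[160,-500,60],"roll":-1.5},{"grip":-1,"xyz":[160,-500,60],"roll":-1.5},{"grip":-1,"xyz":[160,-500,60],"roll":-1.5},{"grip":-1,"xyz":[160,-500,60],"roll":-1.5},{"grip":-1,"xyz":[160,-500,60],"roll":-1.5},{"grip":-1,"xyz":[160,-500,60],"roll":-1.5},{"grip":-1,"xyz":[160,-500,60],"roll":-1.5},{"grip":-1,"xyz":[160,-500,60],"roll":-1.5}]'
python3 -m jog '[{"grip":-1,"xyz":[50,-250,0],"roll":-1.0},{"grip":-1,"xyz":[50,-250,0],"roll":-1.0},{"grip":-1,"xyz":[50,-250,0],"roll":-1.0},{"grip":-1,"xyz":[50,-250,0],"roll":-1.0},{"grip":-1,"xyz":[50,-250,0],"roll":-1.0},{"grip":-1,"xyz":[50,-250,0],"roll":-1.0},{"grip":-1,"xyz":[50,-250,0],"roll":-1.0},{"grip":-1,"xyz":[50,-250,0],"roll":-1.0},{"grip":-1,"xyz":[50,-250,0],"roll":-1.0},{"grip":-1,"xyz":[50,-250,0],"roll":-1.0}]'
python3 - <<'E'
from h import *
im=snap('wrist','w1'); print(im['eye'],env.state()['qpos'])
snap('top','top1')
a=cv2.imread('pics/top1.png'); b=cv2.imread('pics/w1.png')
cv2.imwrite('pics/v1.png',np.vstack([cv2.resize(a[150:400,0:330],(640,485))[:230], cv2.resize(b,(640,400))[:370]]))
E
```

```text
time_s: 1.3
tcp_pos: [0.3871, -0.0017, 0.2763]
tcp_rot: [2.582, 1.79, -0.001]
contact_force: [-0.4, 0.2, -0.5]
finger_gap: 1.001
grip_force: 0.0
time_s: 2.3
tcp_pos: [0.4368, -0.2483, 0.2765]
tcp_rot: [3.123, 0.345, 0.0]
contact_force: [0.1, -0.2, 0.9]
finger_gap: 1.001
grip_force: 0.0
[ 0.50763067 -0.23282967  0.44420386] [-5.89949364e-01  1.51497597e-01  1.56250422e+00  2.05698504e-05
  1.42739731e+00  7.61321421e-01]
```

View pics/w1.png

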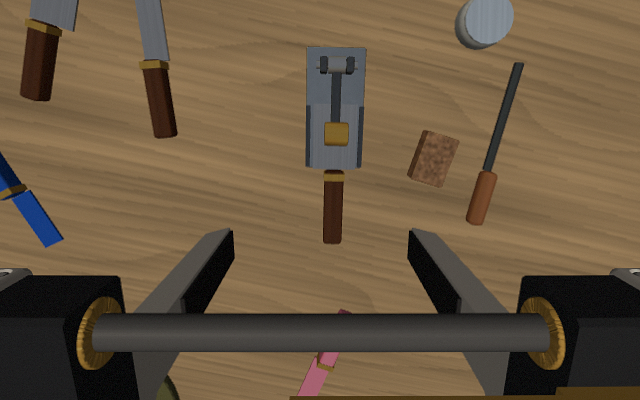

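View pics/top1.png

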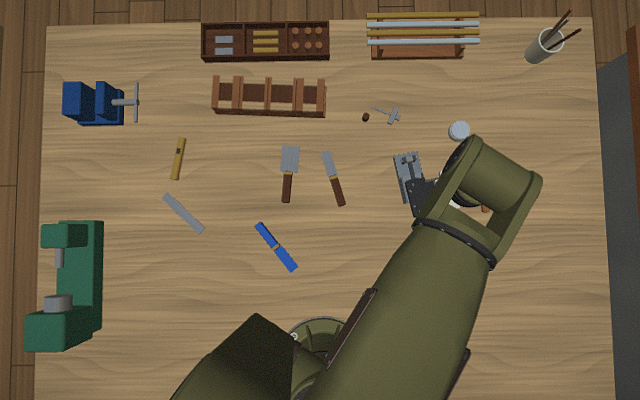

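Wrist view: hinge (337,65), knob (336,134), handle end (323,243)/(341,242). Top view: nothing was hidden under the arm; only one broad and one narrow loose.

```bash
python3 - <<'E'
from h import *
im=load('w1')
J=[[-.088,.011,.049],[-.088,-.011,.049],[.115,0,.05],[.045,0,.082],[0,.033,.028],[0,-.033,.028]]
print('jig',fit(im,J,[(323,242),(342,242),(337,65),(336.5,134),(306.5,166),(361,167)],[.44,-.26,0.2]))
p,_=fit(im,J[:4],[(323,242),(342,242),(337,65),(336.5,134)],[.44,-.26,0.2]); print(p)
c,s=np.cos(p[2]),np.sin(p[2])
st=env.state(); R=cv2.Rodrigues(st['tcp_rot'])[0]; t=st['tcp_pos']
print('tool y yaw',np.arctan2(R[1,1],R[0,1]),'want',p[2]+np.pi/2, t)
h=p[:2]+.115*np.array([c,s])
for th in [0,.3,.6,.9,1.2,1.5,1.8,2.0,2.1]:
    a=np.pi-np.arctan2(33,70)-th; r=np.hypot(70,33)/1e3
    k=np.array([*(h+r*np.cos(a)*np.array([c,s])),.045+r*np.sin(a)])
    print(th,(1000*(k-[0,0,.008]-t)).round(1))
E
```

```text
jig (array([ 0.44183627, -0.2633283 ,  0.20580485]), [[0.2, 1.1], [-0.3, 1.3], [0.0, -3.4], [0.1, -2.3], [-0.7, 0.6], [0.5, 0.4]])
[ 0.44030911 -0.26364978  0.20589054]
tool y yaw -1.3518791825218381 want 1.7766868669283047 [ 0.4367778  -0.24848901  0.27658594]
0 [  47.6   -6.  -206.6]
0.3 [  60.2   -3.3 -187.4]
0.6 [  77.8    0.3 -172.8]
0.9 [  98.8    4.7 -164.2]
1.2 [ 121.4    9.5 -162.4]
1.5 [ 143.5   14.1 -167.4]
1.8 [ 163.1   18.2 -178.9]
2.0 [ 174.    20.4 -189.7]
2.1 [ 178.6   21.4 -195.8]
```

```bash
python3 -m jog '[{"grip":-1,"xyz":[46,-6,-100],"roll":-0.013},{"grip":-1,"xyz":[46,-6,-100],"roll":-0.013},{"grip":-1,"xyz":[46,-6,-130],"roll":-0.013},{"grip":-1,"xyz":[46,-6,-160],"roll":-0.013},{"grip":-1,"xyz":[46,-6,-190],"roll":-0.013},{"grip":-1,"xyz":[46,-6,-205],"roll":-0.013},{"grip":-1,"xyz":[46,-6,-205],"roll":-0.013},{"grip":-1,"xyz":[46,-6,-205],"roll":-0.013}]'
python3 - <<'E'
from h import *
snap('wrist','w2'); print(env.state()['contact_force'])
E
```

```text
time_s: 3.2
tcp_pos: [0.483, -0.2549, 0.0721]
tcp_rot: [3.125, 0.321, 0.001]
contact_force: [-0.8, -0.5, -0.0]
finger_gap: 1.005
grip_force: 0.0
[ 0.71815931 -0.35466112  0.24935061]
```

View pics/w2.png

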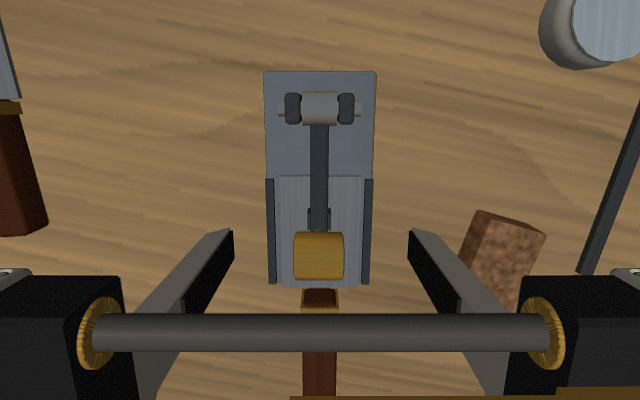

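Knob spans (293–344, 232–283), hinge barrel (320,108). Checking against the grasp point.

```bash
python3 - <<'E'
from h import *
im=load('w2'); s=env.state(); g=s['tcp_pos']+[0,0,.008]; print(s['tcp_pos'],proj(im,[g,g+[0,0,.006]]))
u=np.array([np.cos(.2058),np.sin(.2058)])
print(at(im,(318.5,257.5),.084),at(im,(320,108),.05), at(im,(320,108),.05)[:2]-.115*u, at(im,(318.5,257.5),.084)[:2]-.045*u)
E
```

```text
[ 0.48318675 -0.2551164   0.07258817] [[320.28840612 259.22109856]
 [320.27926213 264.59019464]]
[ 0.48539521 -0.25379482  0.084     ] [ 0.55258194 -0.24053222  0.05      ] [ 0.44000869 -0.26403251] [ 0.44134481 -0.26299059]
```

```bash
python3 -m jog '[{"grip":1,"xyz":[0,0,0],"roll":0},{"grip":1,"xyz":[0,0,0],"roll":0},{"grip":1,"xyz":[0,0,0],"roll":0},{"grip":1,"xyz":[0,0,0],"roll":0},{"grip":1,"xyz":[0,0,0],"roll":0},{"grip":1,"xyz":[0,0,0],"roll":0},{"grip":1,"xyz":[0,0,0],"roll":0},{"grip":1,"xyz":[0,0,0],"roll":0}]'
```

```text
time_s: 4.05
tcp_pos: [0.4827, -0.2549, 0.0714]
tcp_rot: [3.125, 0.32, -0.0]
contact_force: [0.0, 0.4, 0.2]
finger_gap: 0.354
grip_force: 0.0
```

```bash
python3 -m jog '[{"grip":1,"xyz":[0,0,0],"roll":0},{"grip":1,"xyz":[0,0,0],"roll":0},{"grip":1,"xyz":[0,0,0],"roll":0},{"grip":1,"xyz":[0,0,0],"roll":0},{"grip":1,"xyz":[6,1.2,10],"roll":0},{"grip":1,"xyz":[12.6,2.7,19],"roll":0}]'
```

```text
time_s: 4.65
tcp_pos: [0.4951, -0.2515, 0.0904]
tcp_rot: [-3.123, -0.319, 0.003]
contact_force: [2.3, 4.2, -8.8]
finger_gap: 0.253
grip_force: 30.0
```

Gripped (24 mm). Continue the arc (relative to θ≈0.3).

```bash
python3 -m jog '[{"grip":1,"xyz":[8,1.6,8],"roll":0},{"grip":1,"xyz":[17.5,3.6,15],"roll":0},{"grip":1,"xyz":[27.5,5.7,20],"roll":0},{"grip":1,"xyz":[38.5,8,23.5],"roll":0},{"grip":1,"xyz":[50,10.3,24.8],"roll":0},{"grip":1,"xyz":[61.5,12.8,25],"roll":0},{"grip":1,"xyz":[72.5,15.1,23.3],"roll":0},{"grip":1,"xyz":[83.4,17.3,20],"roll":0},{"grip":1,"xyz":[93.5,19.3,15],"roll":0},{"grip":1,"xyz":[103,21.3,9],"roll":0},{"grip":1,"xyz":[111,23,1.5],"roll":0},{"grip":1,"xyz":[113.8,23.7,-2],"roll":0}]'
```

```text
time_s: 5.85
tcp_pos: [0.6121, -0.2279, 0.091]
tcp_rot: [3.123, 0.321, 0.009]
contact_force: [5.8, 6.2, 10.6]
finger_gap: 0.253
grip_force: 30.0
```

```bash
python3 -m jog '[{"grip":-1,"xyz":[0,0,0],"roll":0},{"grip":-1,"xyz":[0,0,0],"roll":0},{"grip":-1,"xyz":[0,0,0],"roll":0},{"grip":-1,"xyz":[0,0,0],"roll":0},{"grip":-1,"xyz":[0,0,0],"roll":0},{"grip":-1,"xyz":[0,0,0],"roll":0},{"grip":-1,"xyz":[0,0,50],"roll":0},{"grip":-1,"xyz":[0,0,100],"roll":0},{"grip":-1,"xyz":[-100,-20,150],"roll":0},{"grip":-1,"xyz":[-160,-40,150],"roll":0},{"grip":-1,"xyz":[-160,-40,150],"roll":0},{"grip":-1,"xyz":[-160,-40,150],"roll":0}]'
python3 - <<'E'
from h import *
snap('wrist','w3'); print(env.state()['tcp_pos'])
snap('top','top3')
E
```

```text
time_s: 7.05
tcp_pos: [0.4465, -0.2692, 0.2399]
tcp_rot: [3.124, 0.317, 0.002]
contact_force: [0.2, -0.5, 1.0]
finger_gap: 1.001
grip_force: 0.0
[ 0.44539951 -0.26987885  0.24058851]
```

View pics/w3.png

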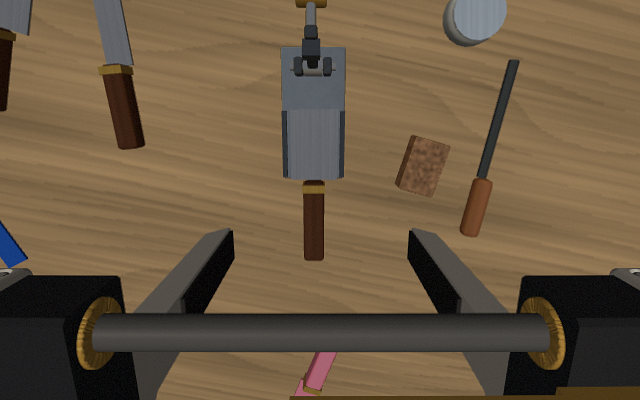

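Finger is open and stays (knob at (311,3)). Handle end corners (304,259),(324,259), ferrule at row ~185.

```bash
python3 - <<'E'
from h import *
im=load('w3')
J=[[-.088,.011,.047],[-.088,-.011,.047],[.115,0,.05],[0,.025,.028],[0,-.025,.028],[0,.011,.049],[0,-.011,.049]]
p,r=fit(im,J,[(304,259),(324,259),(313,66),(288,178),(339,178),(302.5,183),(325,183)],[.44,-.26,0.2]); print(p,r)
s=env.state(); R=cv2.Rodrigues(s['tcp_rot'])[0]
u=np.array([np.cos(p[2]),np.sin(p[2])]); g=np.array([*(p[:2]-.028*u),.037-.008])
print('roll',p[2]-np.pi/2-np.arctan2(R[1,1],R[0,1]),1000*(g-s['tcp_pos']), proj(im,[s['tcp_pos']]))
E
```

```text
[ 0.44074127 -0.26365128  0.20267725] [[0.0, 1.4], [0.0, 1.4], [0.0, -2.0], [3.0, 0.3], [-2.1, 0.3], [0.5, -0.6], [-0.7, -0.6]]
roll 0.001280167802633514 [-3.40018097e+01  1.87060241e-01 -2.11061166e+02] [[320.73207883 251.25942606]]
```

```bash
python3 -m jog '[{"grip":-1,"xyz":[-33,0,-50],"roll":0},{"grip":-1,"xyz":[-33,0,-100],"roll":0},{"grip":-1,"xyz":[-33,0,-140],"roll":0},{"grip":-1,"xyz":[-33,0,-170],"roll":0},{"grip":-1,"xyz":[-33,0,-195],"roll":0},{"grip":-1,"xyz":[-33,0,-210],"roll":0},{"grip":1,"xyz":[-33,0,-210],"roll":0},{"grip":1,"xyz":[-33,0,-210],"roll":0},{"grip":1,"xyz":[-33,0,-210],"roll":0},{"grip":1,"xyz":[-33,0,-210],"roll":0},{"grip":1,"xyz":[-33,0,-210],"roll":0},{"grip":1,"xyz":[-33,0,-210],"roll":0}]'
python3 -m jog '[{"grip":1,"xyz":[0,0,0],"roll":0},{"grip":1,"xyz":[0,0,0],"roll":0},{"grip":1,"xyz":[0,0,0],"roll":0},{"grip":1,"xyz":[0,0,0],"roll":0},{"grip":1,"xyz":[0,0,0],"roll":0},{"grip":1,"xyz":[0,0,0],"roll":0},{"grip":1,"xyz":[0,0,0],"roll":0},{"grip":1,"xyz":[0,0,0],"roll":0}]'
```

```text
time_s: 8.35
tcp_pos: [0.4162, -0.2686, 0.0288]
tcp_rot: [3.125, 0.319, 0.001]
contact_force: [-1.0, -0.5, -0.1]
finger_gap: 0.524
grip_force: 0.0
time_s: 9.15
tcp_pos: [0.4161, -0.2685, 0.0285]
tcp_rot: [3.125, 0.32, 0.0]
contact_force: [-0.5, 0.3, 0.6]
finger_gap: 0.232
grip_force: 30.0
```

```bash
python3 -m jog '[{"grip":1,"xyz":[0,0,15],"roll":0},{"grip":1,"xyz":[0,0,50],"roll":0},{"grip":1,"xyz":[0,0,90],"roll":0},{"grip":1,"xyz":[20,40,120],"roll":-0.1},{"grip":1,"xyz":[60,200,140],"roll":-0.25},{"grip":1,"xyz":[60,200,140],"roll":-0.25},{"grip":1,"xyz":[60,200,140],"roll":-0.25},{"grip":1,"xyz":[84,370,140],"roll":-0.25},{"grip":1,"xyz":[84,370,140],"roll":-0.25},{"grip":1,"xyz":[84,370,140],"roll":-0.25},{"grip":1,"xyz":[84,370,140],"roll":-0.25},{"grip":1,"xyz":[84,370,140],"roll":-0.25}]'
python3 - <<'E'
from h import *
im=snap('wrist','w4'); s=env.state(); print(s['tcp_pos'],s['tcp_rot'],s['finger_gap'])
f=np.array([.686,.137]);x=np.array([np.cos(.048),-np.sin(.048)]);y=np.array([-x[1],x[0]])
L=[[*(f+a*x+b*y),.065] for b in (.151,.114,.038,-.038,-.114,-.151) for a in (0,.09)]
print(proj(im,L).round())
E
```

```text
time_s: 10.35
tcp_pos: [0.5001, 0.1059, 0.1683]
tcp_rot: [-3.14, 0.065, -0.0]
contact_force: [-0.4, -1.0, -1.0]
finger_gap: 0.229
grip_force: 30.0
[0.49985901 0.10364995 0.1681121 ] [-3.14088635e+00  6.64378069e-02  8.61818756e-04] 0.2302686363573759
[[  36.  -69.]
 [  10. -237.]
 [  91.  -69.]
 [  70. -238.]
 [ 205.  -69.]
 [ 195. -238.]
 [ 319.  -68.]
 [ 320. -238.]
 [ 434.  -67.]
 [ 446. -236.]
 [ 489.  -67.]
 [ 506. -235.]]
```

View pics/w4.png

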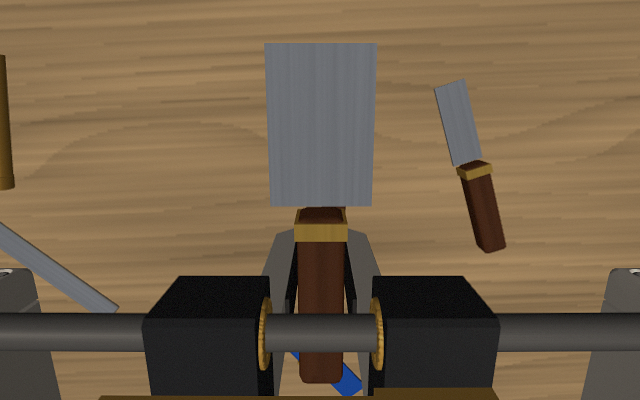

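Held squarely: blade corners (265,43),(376,43),(271,206),(371,206). Going higher and forward to view the rack.

```bash
python3 - <<'E'
from h import *
im=load('w4'); s=env.state(); z=s['tcp_pos'][2]+.008-.012+.003
p,r=fit(im,[[.075,.025,z],[.075,-.025,z],[0,-.025,z],[0,.025,z]],[(265,43),(376,43),(371,206),(271,206)],[.52,.1,-.04]); print(p,r,s['tcp_pos'])
E
python3 -m jog '[{"grip":1,"xyz":[20,0,50],"roll":0},{"grip":1,"xyz":[60,20,90],"roll":0},{"grip":1,"xyz":[90,20,100],"roll":0},{"grip":1,"xyz":[90,20,100],"roll":0},{"grip":1,"xyz":[90,20,100],"roll":0}]'
python3 - <<'E'
from h import *
im=snap('wrist','w5'); s=env.state(); print(s['tcp_pos'],s['tcp_rot'],s['finger_gap'])
f=np.array([.686,.137]);x=np.array([np.cos(.048),-np.sin(.048)]);y=np.array([-x[1],x[0]])
L=[[*(f+a*x+b*y),.065] for b in (.151,.076,0,-.076,-.151) for a in (0,.09)]
print(proj(im,L).round().tolist())
E
```

```text
[ 0.52426366  0.10440292 -0.03932783] [[-0.9, 0.0], [1.2, -0.2], [0.5, 0.1], [-0.7, 0.2]] [0.49985901 0.10364995 0.1681121 ]
time_s: 10.9
tcp_pos: [0.59, 0.1203, 0.2674]
tcp_rot: [3.14, -0.074, -0.003]
contact_force: [-0.5, 0.4, -1.1]
finger_gap: 0.235
grip_force: 30.0
[0.58935235 0.12041967 0.26719759] [ 3.14028247 -0.07429436 -0.00349942] 0.23206190214087224
[[147.0, 81.0], [136.0, -19.0], [222.0, 81.0], [216.0, -20.0], [299.0, 81.0], [297.0, -20.0], [375.0, 81.0], [379.0, -20.0], [451.0, 82.0], [459.0, -19.0]]
```

View pics/w5.png

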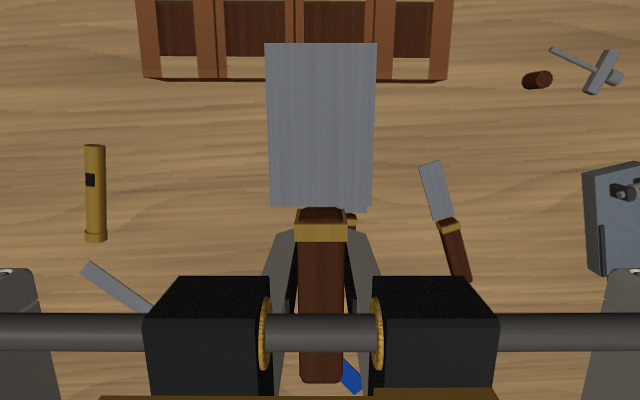

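Rack front edge around row 79, from col ~142 to ~449, seams near 216, 295, 375. Getting these numerically.

```bash
python3 - <<'E'
from h import *
g=cv2.imread('pics/w5.png').astype(int).sum(2)/3
for r in (20,40,66):
    print(r,[ (c,int(g[r-2:r+3,c].mean())) for c in list(range(130,262,2))])
    print(r,[ (c,int(g[r-2:r+3,c].mean())) for c in list(range(376,462,2))])
for c in (148,206,230,250,385,400,440): print(c,[int(g[r,c-2:c+3].mean()) for r in range(52,92)])
E
```

```text
20 [(130, 118), (132, 118), (134, 119), (136, 117), (138, 72), (140, 73), (142, 74), (144, 73), (146, 73), (148, 73), (150, 73), (152, 73), (154, 74), (156, 65), (158, 31), (160, 33), (162, 34), (164, 38), (166, 43), (168, 42), (170, 40), (172, 37), (174, 40), (176, 41), (178, 42), (180, 42), (182, 40), (184, 41), (186, 40), (188, 41), (190, 42), (192, 42), (194, 65), (196, 74), (198, 74), (200, 73), (202, 74), (204, 74), (206, 73), (208, 73), (210, 74), (212, 74), (214, 41), (216, 66), (218, 74), (220, 74), (222, 74), (224, 50), (226, 33), (228, 35), (230, 40), (232, 38), (234, 38), (236, 38), (238, 40), (240, 44), (242, 42), (244, 43), (246, 39), (248, 38), (250, 40), (252, 41), (254, 42), (256, 42), (258, 41), (260, 41)]
20 [(376, 75), (378, 73), (380, 73), (382, 73), (384, 73), (386, 73), (388, 73), (390, 74), (392, 74), (394, 70), (396, 40), (398, 37), (400, 40), (402, 41), (404, 42), (406, 41), (408, 41), (410, 42), (412, 40), (414, 42), (416, 43), (418, 44), (420, 41), (422, 41), (424, 41), (426, 43), (428, 47), (430, 42), (432, 58), (434, 74), (436, 74), (438, 73), (440, 74),
[... 3188 characters left out ...]
 116, 120, 120, 122, 121, 117, 114, 111, 107, 109, 110, 111, 112, 112, 113, 113, 115, 112, 57, 34, 24, 44, 100, 115, 110, 110, 111, 111, 114, 116, 117, 116]
385 [71, 71, 71, 69, 71, 69, 71, 70, 71, 71, 70, 70, 70, 69, 70, 69, 69, 69, 71, 73, 74, 73, 74, 74, 75, 75, 72, 37, 26, 25, 47, 103, 120, 120, 116, 112, 108, 107, 107, 108]
400 [40, 41, 43, 39, 39, 58, 120, 114, 112, 116, 119, 121, 120, 120, 118, 115, 111, 108, 108, 109, 110, 112, 113, 112, 114, 115, 113, 76, 34, 25, 40, 94, 121, 119, 113, 108, 108, 106, 108, 107]
440 [71, 70, 71, 70, 70, 70, 70, 70, 70, 71, 69, 70, 69, 70, 69, 69, 69, 69, 69, 71, 75, 74, 74, 75, 74, 74, 75, 60, 38, 104, 122, 121, 122, 120, 112, 107, 106, 107, 107, 108]
```

```bash
python3 - <<'E'
from h import *
im=load('w5')
W=[at(im,uv,.065) for uv in [(142.3,77),(448,79.5)]]; print(W)
d=W[0]-W[1]; print(np.linalg.norm(d)); yaw=np.arctan2(-d[0],d[1]); c=(W[0]+W[1])/2
print('rack',c,yaw)
x=np.array([np.cos(yaw),np.sin(yaw)]); y=np.array([-x[1],x[0]]); s=env.state(); R=cv2.Rodrigues(s['tcp_rot'])[0]; ty=np.arctan2(R[1,1],R[0,1])+np.pi/2; print(ty,s['tcp_pos'])
for b in (.114,.038,-.038,-.114): print(b,c[:2]+b*y)
o=.0247 # origin ahead of TCP
m=c[:2]-.038*y
for k in (-.09,-.07,0): print(k,1000*(np.array([*(m+(k-o)*x),.045+.0035+.002])-s['tcp_pos']-[0,.0007,0]))
E
```

```text
[array([0.69768881, 0.29179082, 0.065     ]), array([ 0.68092434, -0.0110056 ,  0.065     ])]
0.3032601567190353
rack [0.68930657 0.14039261 0.065     ] -0.05530900954621729
-0.04730763437926244 [0.58935235 0.12041967 0.26719759]
0.114 [0.69560859 0.25421829]
0.038 [0.69140725 0.1783345 ]
-0.038 [0.6872059  0.10245072]
-0.114 [0.68300456 0.02656693]
-0.09 [ -16.67105404  -12.32824431 -216.69758733]
-0.07 [   3.29836289  -13.43386061 -216.69758733]
0 [  73.19132215  -17.30351763 -216.69758733]
```

```bash
python3 -m jog '[{"grip":1,"xyz":[-17,-12,-50],"roll":-0.007},{"grip":1,"xyz":[-17,-12,-100],"roll":-0.007},{"grip":1,"xyz":[-17,-12,-150],"roll":-0.007},{"grip":1,"xyz":[-17,-12,-190],"roll":-0.007},{"grip":1,"xyz":[-17,-12,-216],"roll":-0.007},{"grip":1,"xyz":[-17,-12,-216],"roll":-0.007},{"grip":1,"xyz":[-17,-12,-216],"roll":-0.007}]'
python3 - <<'E'
from h import *
snap('wrist','w6'); snap('side','side6'); s=env.state(); print(s['tcp_pos'],s['tcp_rot'])
a=cv2.imread('pics/w6.png')[0:220,120:520]; b=cv2.imread('pics/side6.png')[80:200,270:420]
cv2.imwrite('pics/v6.png',np.vstack([cv2.resize(a,(600,330)),cv2.resize(b,(600,480),interpolation=cv2.INTER_CUBIC)[100:370]]))
E
```

```text
time_s: 11.65
tcp_pos: [0.5727, 0.1091, 0.0533]
tcp_rot: [3.14, -0.084, -0.0]
contact_force: [-0.2, -0.4, -0.5]
finger_gap: 0.229
grip_force: 30.0
[0.57373409 0.10942417 0.05453197] [-3.14007603  0.08372277 -0.00440121]
```

View pics/v6.png

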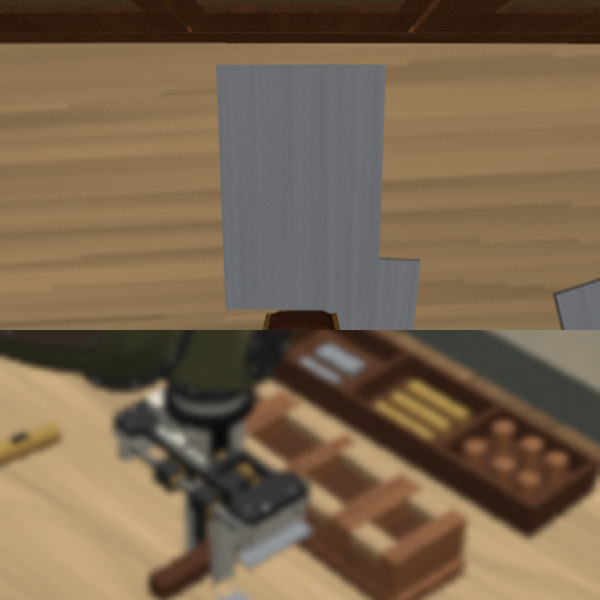

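```bash
for i in 1 2 3; do python3 -m jog '[{"grip":1,"xyz":[0,0,0],"roll":0}]' | grep -E "pos|rot"; done
```

```text
tcp_pos: [0.5737, 0.1095, 0.0542]
tcp_rot: [-3.14, 0.084, -0.004]
tcp_pos: [0.5734, 0.1095, 0.0536]
tcp_rot: [-3.14, 0.084, -0.003]
tcp_pos: [0.5733, 0.1095, 0.053]
tcp_rot: [-3.14, 0.083, -0.001]
```

```bash
python3 -m jog '[{"grip":1,"xyz":[0,-1,-2.5],"roll":0},{"grip":1,"xyz":[10,-1.5,-2.5],"roll":0},{"grip":1,"xyz":[20,-2,-2.5],"roll":0},{"grip":1,"xyz":[28,-2.5,-2.5],"roll":0},{"grip":1,"xyz":[36,-3,-2.5],"roll":0},{"grip":1,"xyz":[40,-3,-2.5],"roll":0},{"grip":1,"xyz":[40,-3,-2.5],"roll":0}]'
```

```text
time_s: 12.75
tcp_pos: [0.6133, 0.1064, 0.0497]
tcp_rot: [3.14, -0.084, -0.0]
contact_force: [0.0, 0.0, -1.3]
finger_gap: 0.229
grip_force: 30.0
```

```bash
python3 -m jog '[{"grip":1,"xyz":[12,-0.6,0.5],"roll":0},{"grip":1,"xyz":[24,-1.2,0.5],"roll":0},{"grip":1,"xyz":[34,-1.8,0.5],"roll":0},{"grip":1,"xyz":[40,-2.1,0.5],"roll":0},{"grip":1,"xyz":[43,-2.3,0.5],"roll":0},{"grip":1,"xyz":[45,-2.4,0.5],"roll":0},{"grip":1,"xyz":[45,-2.4,0.5],"roll":0}]'; python3 -m jog '[{"grip":1,"xyz":[1,0,0],"roll":0},{"grip":1,"xyz":[2,0,0],"roll":0},{"grip":1,"xyz":[3,0,0],"roll":0},{"grip":1,"xyz":[3,0,0],"roll":0}]'
```

```text
time_s: 13.45
tcp_pos: [0.6579, 0.1042, 0.0504]
tcp_rot: [3.14, -0.083, -0.0]
contact_force: [0.3, -0.4, -0.8]
finger_gap: 0.228
grip_force: 30.0
time_s: 13.85
tcp_pos: [0.6611, 0.1041, 0.0505]
tcp_rot: [-3.14, 0.084, -0.0]
contact_force: [-0.9, 0.4, -0.6]
finger_gap: 0.231
grip_force: 30.0
```

```bash
for i in 1 2 3; do python3 -m jog '[{"grip":1,"xyz":[1,0,0],"roll":0},{"grip":1,"xyz":[1,0,0],"roll":0}]' | grep -E "tcp_pos|force"; done
```

```text
tcp_pos: [0.6621, 0.1041, 0.0504]
contact_force: [0.6, -0.2, -0.8]
grip_force: 30.0
tcp_pos: [0.6631, 0.1041, 0.0504]
contact_force: [0.2, -0.0, -1.1]
grip_force: 30.0
tcp_pos: [0.6633, 0.1042, 0.0503]
contact_force: [-7.0, -0.2, 1.5]
grip_force: 30.0
```

```bash
python3 -m jog '[{"grip":1,"xyz":[1,0,0],"roll":0},{"grip":1,"xyz":[1,0,0],"roll":0}]' | grep -E "tcp_pos|force"; python3 -m jog '[{"grip":-0.1,"xyz":[0,0,0],"roll":0},{"grip":-0.1,"xyz":[0,0,0],"roll":0},{"grip":-0.1,"xyz":[0,0,0],"roll":0},{"grip":-0.1,"xyz":[0,0,0],"roll":0},{"grip":-0.1,"xyz":[0,0,0],"roll":0},{"grip":-0.1,"xyz":[0,0,40],"roll":0},{"grip":-0.1,"xyz":[0,0,90],"roll":0},{"grip":-1,"xyz":[-50,0,140],"roll":0},{"grip":-1,"xyz":[-100,0,160],"roll":0},{"grip":-1,"xyz":[-150,-10,160],"roll":0},{"grip":-1,"xyz":[-150,-10,160],"roll":0},{"grip":-1,"xyz":[-150,-10,160],"roll":0}]'
python3 - <<'E'
from h import *
snap('wrist','w7');snap('side','side7');s=env.state(); print(s['tcp_pos'],s['tcp_rot'])
a=cv2.imread('pics/w7.png'); b=cv2.imread('pics/side7.png')[90:230,270:440]
cv2.imwrite('pics/v7.png',np.hstack([cv2.resize(a,(480,300)),cv2.resize(b,(320,264),interpolation=cv2.INTER_CUBIC)]) if 0 else np.vstack([a[:350],cv2.resize(b,(640,527),interpolation=cv2.INTER_CUBIC)[0:250]]))
E
```

```text
tcp_pos: [0.6634, 0.1042, 0.0502]
contact_force: [-15.0, -0.2, 6.5]
grip_force: 30.0
time_s: 15.85
tcp_pos: [0.5136, 0.094, 0.212]
tcp_rot: [-3.14, 0.083, -0.003]
contact_force: [-0.1, 0.5, -0.1]
finger_gap: 0.94
grip_force: 0.0
[0.51550919 0.0941421  0.21094857] [-3.14031754e+00  8.36381903e-02 -1.96607028e-03]
```

View pics/v7.png

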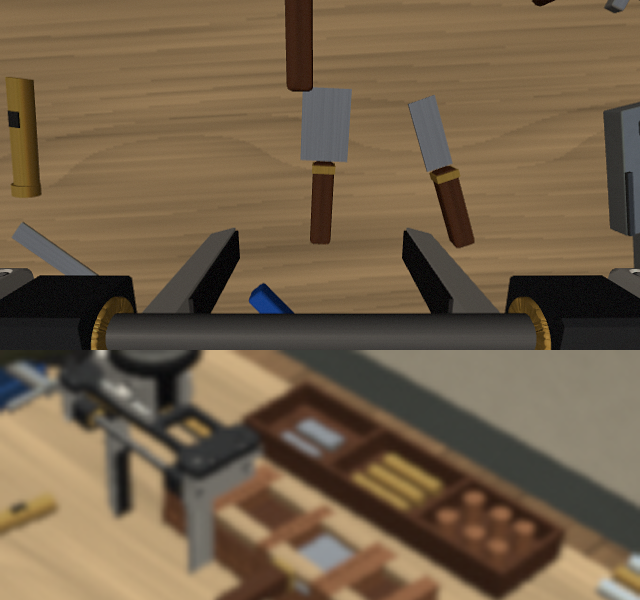

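First scraper sits in the wide slot with its ferrule at the face. Broad: far corners (304,88),(351,90), near (302,159),(347,162), handle end (311,243),(329,243). Narrow at (410–472, 96–247).

```bash
python3 - <<'E'
from h import *
im=load('w7')
B=[[.075,.025,.003],[.075,-.025,.003],[0,-.025,.003],[0,.025,.003],[-.088,.011,.022],[-.088,-.011,.022]]
N=[[a,np.sign(b)*.014 if abs(b)>.02 else b,c] for a,b,c in B]
s=env.state(); R=cv2.Rodrigues(s['tcp_rot'])[0]; ty=np.arctan2(R[1,1],R[0,1])+np.pi/2; print(ty,s['tcp_pos'])
for n,L,uv in [('b',B,[(304,88),(351,90),(347,162),(302,159),(311,243),(329,243)]),('n',N,[(408,104),(434,96),(452,167),(428,173),(453,247),(474,242)])]:
    p,r=fit(im,L,uv,[.52,0,0]); print(n,p,r)
    u=np.array([np.cos(p[2]),np.sin(p[2])]); g=np.array([*(p[:2]-.026*u),.0135]); print('roll',p[2]-ty,1000*(g-s['tcp_pos']))
E
```

```text
-0.053254635140890016 [0.51550919 0.0941421  0.21094857]
b [ 0.52886472  0.08911967 -0.10297693] [[-0.6, -1.9], [1.6, -1.3], [0.5, -0.1], [-1.3, 0.6], [-1.2, 1.1], [1.2, 2.0]]
roll -0.049722290962449414 [ -12.50674141   -2.34976141 -197.44857066]
n [ 0.514174   -0.03347569  0.27269299] [[-0.0, 0.3], [0.5, -0.7], [-0.4, -2.7], [-1.8, -0.5], [1.2, 3.7], [0.1, 2.6]]
roll 0.32594762873103084 [ -26.37446913 -134.62026602 -197.44857066]
```

```bash
python3 -m jog '[{"grip":-1,"xyz":[-12,-2,-50],"roll":-0.045},{"grip":-1,"xyz":[-12,-2,-100],"roll":-0.045},{"grip":-1,"xyz":[-12,-2,-140],"roll":-0.045},{"grip":-1,"xyz":[-12,-2,-170],"roll":-0.045},{"grip":-1,"xyz":[-12,-2,-188],"roll":-0.045},{"grip":-1,"xyz":[-12,-2,-196],"roll":-0.045},{"grip":-1,"xyz":[-12,-2,-196],"roll":-0.045},{"grip":1,"xyz":[-12,-2,-196],"roll":-0.045},{"grip":1,"xyz":[-12,-2,-196],"roll":-0.045},{"grip":1,"xyz":[-12,-2,-196],"roll":-0.045},{"grip":1,"xyz":[-12,-2,-196],"roll":-0.045},{"grip":1,"xyz":[-12,-2,-196],"roll":-0.045}]'; python3 -m jog '[{"grip":1,"xyz":[0,0,0],"roll":0},{"grip":1,"xyz":[0,0,0],"roll":0},{"grip":1,"xyz":[0,0,0],"roll":0},{"grip":1,"xyz":[0,0,0],"roll":0},{"grip":1,"xyz":[0,0,0],"roll":0},{"grip":1,"xyz":[0,0,0],"roll":0},{"grip":1,"xyz":[0,0,0],"roll":0},{"grip":1,"xyz":[0,0,0],"roll":0}]'
```

```text
time_s: 17.15
tcp_pos: [0.5032, 0.0921, 0.0148]
tcp_rot: [-3.138, 0.154, -0.001]
contact_force: [-0.2, -0.2, -0.8]
finger_gap: 0.608
grip_force: 0.0
time_s: 17.95
tcp_pos: [0.5031, 0.0921, 0.0144]
tcp_rot: [3.138, -0.154, -0.0]
contact_force: [-0.2, -0.1, -0.5]
finger_gap: 0.233
grip_force: 30.0
```

```bash
python3 -m jog '[{"grip":1,"xyz":[0,0,20],"roll":0},{"grip":1,"xyz":[0,0,60],"roll":0},{"grip":1,"xyz":[0,0,110],"roll":0.043},{"grip":1,"xyz":[0,40,140],"roll":0.043},{"grip":1,"xyz":[40,80,140],"roll":0.043},{"grip":1,"xyz":[72,92,140],"roll":0.043},{"grip":1,"xyz":[72,92,140],"roll":0.043},{"grip":1,"xyz":[72,92,140],"roll":0.043},{"grip":1,"xyz":[72,92,140],"roll":0.043}]'
python3 - <<'E'
from h import *
im=snap('wrist','w8'); s=env.state(); print(s['tcp_pos'])
a=im['pixels'].astype(int).sum(2)//3; hsv=cv2.cvtColor(np.asarray(im['pixels']),cv2.COLOR_RGB2HSV); S=hsv[:,:,1]
m=((S<45)&(a>70)).astype(np.uint8); m[230:]=0
n,l,st,c=cv2.connectedComponentsWithStats(m); i=1+np.argmax(st[1:,4]); print(st[i])
for r in (60,80,100,150,180,195): q=np.where(l[r]==i)[0]; print(r,q.min() if len(q) else None,q.max() if len(q) else None)
E
```

```text
time_s: 18.85
tcp_pos: [0.5743, 0.1836, 0.1542]
tcp_rot: [3.14, -0.087, -0.001]
contact_force: [0.5, -0.6, -0.9]
finger_gap: 0.232
grip_force: 30.0
[0.57442041 0.18353539 0.15457021]
[  275    63    92   139 12788]
60 None None
80 275 366
100 275 366
150 275 366
180 275 366
195 275 366
```

```bash
python3 - <<'E'
from h import *
im=load('w8'); s=env.state(); t=s['tcp_pos']; g=cv2.cvtColor(np.asarray(im['pixels']),cv2.COLOR_RGB2GRAY).astype(int)
print(im['eye'],im['rotation'])
z=t[2]-.0145+.003; u=np.array([np.cos(.055),-np.sin(.055)]); v=np.array([-u[1],u[0]])
print(proj(im,[[*(t[:2]+(.026+a)*u+b*v),z] for a in (0,.075) for b in (.025,-.025)]).round(1))
for r in (70,120,190): print(r,g[r,262:284].tolist(),g[r,358:382].tolist())
print(g[40:75,320].tolist(), g[190:215,290].tolist())
# same for w4 for reference
b=load('w4'); 
for r in (50,195):
  gg=cv2.cvtColor(np.asarray(b['pixels']),cv2.COLOR_RGB2GRAY).astype(int); print(r,gg[r,262:276].tolist(),gg[r,366:380].tolist())
cv2.imwrite('pics/v8.png',cv2.cvtColor(np.asarray(im['pixels']),cv2.COLOR_RGB2BGR))
E
```

```text
[0.64694119 0.17926354 0.32184709] [-0.19573158  0.2066994  -1.61636342]
[[271.9 197.4]
 [368.  197.4]
 [266.4  42.3]
 [373.3  42.3]]
70 [118, 118, 118, 119, 120, 118, 119, 122, 120, 119, 120, 120, 118, 109, 108, 111, 111, 109, 109, 113, 114, 112] [111, 113, 110, 106, 109, 109, 110, 114, 115, 118, 121, 120, 121, 122, 121, 122, 120, 120, 119, 117, 116, 114, 115, 115]
120 [123, 124, 126, 123, 125, 122, 123, 124, 125, 124, 126, 125, 121, 105, 108, 111, 113, 110, 111, 110, 113, 111] [111, 111, 112, 110, 106, 107, 109, 109, 113, 114, 117, 115, 114, 117, 114, 116, 116, 117, 115, 114, 117, 116, 116, 116]
190 [115, 116, 114, 111, 113, 114, 113, 115, 113, 113, 112, 115, 113, 106, 110, 113, 112, 110, 109, 110, 111, 110] [109, 110, 108, 107, 106, 107, 108, 108, 108, 117, 118, 116, 114, 116, 117, 116, 119, 117, 116, 119, 119, 117, 117, 117]
[43, 41, 31, 29, 31, 33, 33, 36, 30, 33, 61, 128, 117, 116, 118, 119, 120, 122, 122, 121, 123, 124, 124, 110, 110, 110, 109, 111, 113, 113, 111, 114, 111, 113, 112] [110, 109, 109, 108, 109, 109, 109, 110, 110, 108, 109, 112, 114, 116, 120, 120, 122, 122, 119, 118, 120, 121, 123, 126, 122]
50 [117, 120, 113, 110, 112, 112, 111, 112, 109, 110, 112, 113, 111, 113] [111, 112, 112, 109, 107, 109, 109, 111, 113, 114, 111, 112, 113, 112]
195 [118, 122, 120, 119, 120, 118, 119, 122, 108, 106, 110, 112, 108, 107] [107, 109, 108, 109, 108, 107, 130, 128, 128, 129, 129, 126, 128, 129]
```

The broad blade has drooped about 17° in the grip (far edge at row 63, width 91 px instead of 107). I'll set it down on free table, flatten it, and regrasp lower and nearer its balance point.

```bash
python3 -m jog '[{"grip":1,"xyz":[-30,0,0],"roll":0},{"grip":1,"xyz":[-60,0,-30],"roll":0},{"grip":1,"xyz":[-60,0,-70],"roll":0},{"grip":1,"xyz":[-60,0,-95],"roll":0},{"grip":1,"xyz":[-60,0,-110],"roll":0},{"grip":1,"xyz":[-60,0,-120],"roll":0},{"grip":1,"xyz":[-60,0,-128],"roll":0},{"grip":1,"xyz":[-60,0,-134],"roll":0},{"grip":1,"xyz":[-60,0,-138.5],"roll":0},{"grip":1,"xyz":[-60,0,-138.5],"roll":0}]'
python3 -m jog '[{"grip":-0.5,"xyz":[0,0,0],"roll":0},{"grip":-0.5,"xyz":[0,0,0],"roll":0},{"grip":-0.5,"xyz":[0,0,0],"roll":0},{"grip":-0.5,"xyz":[0,0,0],"roll":0},{"grip":-0.5,"xyz":[0,0,0],"roll":0},{"grip":-0.5,"xyz":[0,0,0],"roll":0},{"grip":-1,"xyz":[0,0,50],"roll":0},{"grip":-1,"xyz":[0,0,100],"roll":0},{"grip":-1,"xyz":[-30,0,150],"roll":0},{"grip":-1,"xyz":[-30,0,180],"roll":0},{"grip":-1,"xyz":[-30,0,180],"roll":0}]'
python3 - <<'E'
from h import *
im=snap('wrist','w9'); s=env.state(); print(s['tcp_pos'])
t=np.array([.5145,.1836]); u=np.array([np.cos(.055),-np.sin(.055)]); v=np.array([-u[1],u[0]])
print(proj(im,[[*(t+(.026+a)*u+b*v),h] for a,b,h in [(.075,.025,.003),(.075,-.025,.003),(0,-.025,.003),(0,.025,.003),(-.088,.011,.022),(-.088,-.011,.022)]]).round(1).tolist())
g=np.asarray(im['pixels']); cv2.imwrite('pics/v9.png',cv2.resize(cv2.cvtColor(g[60:300,200:460],cv2.COLOR_RGB2BGR),None,fx=2.4,fy=2.4,interpolation=cv2.INTER_CUBIC))
E
```

```text
time_s: 19.9
tcp_pos: [0.5153, 0.1841, 0.0159]
tcp_rot: [-3.14, 0.087, -0.001]
contact_force: [-0.5, -0.3, 2.0]
finger_gap: 0.23
grip_force: 30.0
time_s: 21.0
tcp_pos: [0.4862, 0.1847, 0.2012]
tcp_rot: [-3.138, 0.086, -0.013]
contact_force: [-0.5, -0.3, -0.5]
finger_gap: 1.003
grip_force: 0.0
[0.48568664 0.18441382 0.19825906]
[[294.5, 46.0], [346.4, 46.0], [345.1, 125.4], [295.7, 125.4], [309.5, 214.1], [331.1, 214.1]]
```

View pics/v9.png

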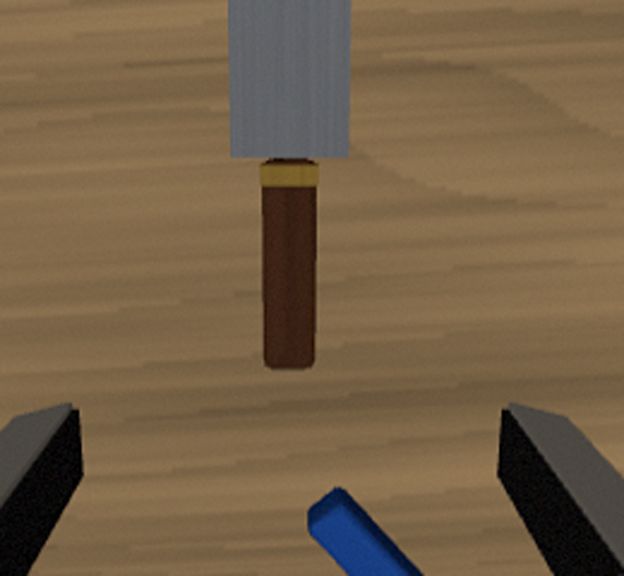

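Scraper lies flat as predicted (shoulder at full-frame (321,125)). Regrasp 14 mm behind the shoulder, low.

```bash
python3 -m jog '[{"grip":-1,"xyz":[41,-1,-50],"roll":0},{"grip":-1,"xyz":[41,-1,-100],"roll":0},{"grip":-1,"xyz":[41,-1,-140],"roll":0},{"grip":-1,"xyz":[41,-1,-165],"roll":0},{"grip":-1,"xyz":[41,-1,-178],"roll":0},{"grip":-1,"xyz":[41,-1,-181],"roll":0},{"grip":-1,"xyz":[41,-1,-181],"roll":0},{"grip":-1,"xyz":[41,-1,-181],"roll":0}]';python3 -m jog '[{"grip":-1,"xyz":[0,0,0],"roll":0},{"grip":-1,"xyz":[0,0,0],"roll":0}]' | grep tcp_pos
```

```text
time_s: 21.85
tcp_pos: [0.5269, 0.1833, 0.0164]
tcp_rot: [-3.14, 0.087, -0.004]
contact_force: [-0.4, -0.2, 0.3]
finger_gap: 1.002
grip_force: 0.0
tcp_pos: [0.5265, 0.1833, 0.0159]
```

```bash
python3 -m jog '[{"grip":-1,"xyz":[0,0,-1.5],"roll":0},{"grip":-1,"xyz":[0,0,-3],"roll":0},{"grip":1,"xyz":[0,0,-3],"roll":0},{"grip":1,"xyz":[0,0,-3],"roll":0},{"grip":1,"xyz":[0,0,-3],"roll":0},{"grip":1,"xyz":[0,0,-3],"roll":0},{"grip":1,"xyz":[0,0,-3],"roll":0},{"grip":1,"xyz":[0,0,-3],"roll":0},{"grip":1,"xyz":[0,0,-3],"roll":0},{"grip":1,"xyz":[0,0,-3],"roll":0},{"grip":1,"xyz":[0,0,-3],"roll":0},{"grip":1,"xyz":[0,0,-3],"roll":0}]'; python3 -m jog '[{"grip":1,"xyz":[0,0,0],"roll":0},{"grip":1,"xyz":[0,0,0],"roll":0},{"grip":1,"xyz":[0,0,0],"roll":0},{"grip":1,"xyz":[0,0,0],"roll":0}]'
```

```text
time_s: 23.25
tcp_pos: [0.5261, 0.1831, 0.0119]
tcp_rot: [-3.14, 0.087, -0.0]
contact_force: [-0.3, 0.3, 0.5]
finger_gap: 0.233
grip_force: 30.0
time_s: 23.65
tcp_pos: [0.5261, 0.1831, 0.0119]
tcp_rot: [-3.14, 0.087, -0.0]
contact_force: [-0.8, 0.5, -1.2]
finger_gap: 0.232
grip_force: 30.0
```

```bash
python3 -m jog '[{"grip":1,"xyz":[0,0,5],"roll":0},{"grip":1,"xyz":[0,0,15],"roll":0},{"grip":1,"xyz":[0,0,30],"roll":0},{"grip":1,"xyz":[0,0,45],"roll":0},{"grip":1,"xyz":[10,0,60],"roll":0},{"grip":1,"xyz":[25,0,75],"roll":0},{"grip":1,"xyz":[40,1,85],"roll":0},{"grip":1,"xyz":[55,1,95],"roll":0},{"grip":1,"xyz":[61.5,1,100],"roll":0},{"grip":1,"xyz":[61.5,1,100],"roll":0},{"grip":1,"xyz":[61.5,1,100],"roll":0}]'
cat > tilt.py <<'E'
from h import *
import sys
def tilt(fn,off,under,w,yaw=-.055):
    im=snap('wrist',fn); s=env.state(); t=s['tcp_pos']; g=np.asarray(im['pixels'])
    hsv=cv2.cvtColor(g,cv2.COLOR_RGB2HSV); m=((hsv[:,:,1]<45)&(g.mean(2)>70)).astype(np.uint8); m[230:]=0
    n,l,st,c=cv2.connectedComponentsWithStats(m); i=l[150,320]; y0,hh=st[i,1],st[i,3]
    o=[(r,np.where(l[r]==i)[0].min(),np.where(l[r]==i)[0].max()+1) for r in (y0+5,y0+hh//2,y0+hh-6)]
    u=np.array([np.cos(yaw),np.sin(yaw)]); v=np.array([-u[1],u[0]])
    print('obs rows',y0,y0+hh,o,'tcp',t)
    for a in (0,.1,.2,.3):
        print(a,proj(im,[[*(t[:2]+(off+x*np.cos(a))*u+b*v),t[2]-under+.003-(off+x)*np.sin(a)] for x in (0,.075) for b in (w,-w)]).round(1).tolist())
tilt(sys.argv[1],float(sys.argv[2]),float(sys.argv[3]),float(sys.argv[4]))
E
python3 tilt.py w10 .014 .0119 .025
```

```text
time_s: 24.75
tcp_pos: [0.587, 0.1841, 0.1118]
tcp_rot: [3.14, -0.087, -0.001]
contact_force: [0.9, -0.1, -1.2]
finger_gap: 0.234
grip_force: 30.0
obs rows 68 220 [(np.int32(73), np.int64(268), np.int64(374)), (np.int32(144), np.int64(271), np.int64(371)), (np.int32(214), np.int64(273), np.int64(369))] tcp [0.58681596 0.1840944  0.11157693]
0 [[272.1, 221.1], [367.7, 221.1], [266.7, 69.5], [373.0, 69.5]]
0.1 [[272.4, 220.2], [367.3, 220.2], [269.4, 72.0], [370.4, 72.0]]
0.2 [[272.8, 219.4], [367.0, 219.4], [271.8, 75.8], [368.0, 75.8]]
0.3 [[273.1, 218.6], [366.7, 218.6], [274.0, 80.6], [365.8, 80.6]]
```

Level now. Lower and insert.

```bash
python3 -m jog '[{"grip":1,"xyz":[0,0,-30],"roll":0},{"grip":1,"xyz":[0,0,-45],"roll":0},{"grip":1,"xyz":[0,0,-52],"roll":0},{"grip":1,"xyz":[0,0,-52],"roll":0},{"grip":1,"xyz":[0,0,-52],"roll":0},{"grip":1,"xyz":[12,-0.6,-52],"roll":0},{"grip":1,"xyz":[22,-1.2,-52],"roll":0},{"grip":1,"xyz":[30,-1.6,-52],"roll":0},{"grip":1,"xyz":[36,-2,-52],"roll":0},{"grip":1,"xyz":[40,-2.2,-52],"roll":0},{"grip":1,"xyz":[40,-2.2,-52],"roll":0}]'
```

```text
time_s: 25.9
tcp_pos: [0.6278, 0.1819, 0.06]
tcp_rot: [-3.14, 0.087, -0.0]
contact_force: [-0.3, 0.3, -1.0]
finger_gap: 0.231
grip_force: 30.0
```

```bash
python3 -m jog '[{"grip":1,"xyz":[12,-0.6,-1],"roll":0},{"grip":1,"xyz":[24,-1.2,-1],"roll":0},{"grip":1,"xyz":[34,-1.8,-1],"roll":0},{"grip":1,"xyz":[40,-2.1,-1],"roll":0},{"grip":1,"xyz":[44,-2.3,-1],"roll":0},{"grip":1,"xyz":[46,-2.4,-1],"roll":0},{"grip":1,"xyz":[47,-2.4,-1],"roll":0},{"grip":1,"xyz":[47,-2.4,-1],"roll":0}]'|grep -E "tcp_pos|force"; for i in 1 2 ; do python3 -m jog '[{"grip":1,"xyz":[1,0,0],"roll":0},{"grip":1,"xyz":[1,0,0],"roll":0}]' | grep -E "tcp_pos|t_force"; done
```

```text
tcp_pos: [0.6745, 0.1795, 0.059]
contact_force: [0.8, -0.1, -0.4]
grip_force: 30.0
tcp_pos: [0.6756, 0.1796, 0.059]
contact_force: [-0.0, -0.5, -1.5]
tcp_pos: [0.6766, 0.1795, 0.059]
contact_force: [0.4, -0.7, -0.2]
```

```bash
for i in 1 2 3 4; do python3 -m jog '[{"grip":1,"xyz":[0.8,0,0],"roll":0},{"grip":1,"xyz":[0.8,0,0],"roll":0}]' | grep -E "tcp_pos|t_force"; done
```

```text
tcp_pos: [0.6771, 0.1795, 0.0589]
contact_force: [-3.4, 0.1, 0.0]
tcp_pos: [0.6772, 0.1795, 0.0589]
contact_force: [-11.1, -0.9, 3.5]
tcp_pos: [0.6772, 0.1796, 0.0588]
contact_force: [-17.8, -1.9, 7.1]
tcp_pos: [0.6773, 0.1796, 0.0588]
contact_force: [-24.7, -2.6, 10.2]
```

```bash
python3 -m jog '[{"grip":-0.1,"xyz":[0,0,0],"roll":0},{"grip":-0.1,"xyz":[0,0,0],"roll":0},{"grip":-0.1,"xyz":[0,0,0],"roll":0},{"grip":-0.1,"xyz":[0,0,0],"roll":0},{"grip":-0.1,"xyz":[0,0,0],"roll":0},{"grip":-0.1,"xyz":[0,0,50],"roll":0},{"grip":-0.1,"xyz":[0,0,90],"roll":0},{"grip":-1,"xyz":[-40,-30,130],"roll":0.12},{"grip":-1,"xyz":[-80,-60,150],"roll":0.25},{"grip":-1,"xyz":[-120,-90,150],"roll":0.32},{"grip":-1,"xyz":[-160,-120,150],"roll":0.32},{"grip":-1,"xyz":[-190,-150,150],"roll":0.32}]'|head -2
python3 -m jog '[{"grip":-1,"xyz":[-5,-50,0],"roll":0},{"grip":-1,"xyz":[-5,-65,0],"roll":0},{"grip":-1,"xyz":[-5,-65,0],"roll":0},{"grip":-1,"xyz":[-5,-65,0],"roll":0}]'|head -3
python3 - <<'E'
from h import *
snap('wrist','w11');snap('top','top11');snap('side','side11');s=env.state(); print(s['tcp_pos'],s['tcp_rot'])
im=load('w11'); g=np.asarray(im['pixels'])
hsv=cv2.cvtColor(g,cv2.COLOR_RGB2HSV); m=((hsv[:,:,1]<45)&(g.mean(2)>75)).astype(np.uint8); m[260:]=0
n,l,st,c=cv2.connectedComponentsWithStats(m)
for i in range(1,n):
    if st[i,4]>500: print(st[i],c[i].round(), cv2.boxPoints(cv2.minAreaRect(np.argwhere(l==i)[:,::-1].astype(np.float32))).round(1).tolist())
print(proj(im,[[.5142,-.034,.003]]))
# dark-brown handle
m=((hsv[:,:,2]<110)&(hsv[:,:,1]>130)).astype(np.uint8); m[265:]=0
n,l,st,c=cv2.connectedComponentsWithStats(m)
for i in range(1,n):
    if st[i,4]>400: print('h',st[i],cv2.boxPoints(cv2.minAreaRect(np.argwhere(l==i)[:,::-1].astype(np.float32))).round(1).tolist())
E
```

```text
time_s: 29.1
tcp_pos: [0.4942, 0.0345, 0.2093]
time_s: 29.5
tcp_pos: [0.4911, -0.0295, 0.209]
tcp_rot: [-3.114, -0.414, -0.0]
[ 0.49108869 -0.02879525  0.20874632] [-3.11366775e+00 -4.16794308e-01  3.04647800e-04]
[ 515    0   61   58 1182] [550.  31.] [[509.0, 53.79999923706055], [515.0999755859375, -0.800000011920929], [576.2000122070312, 6.0], [570.2000122070312, 60.599998474121094]]
[ 316   80   28   75 1993] [330. 117.] [[316.0, 80.0], [343.0, 80.0], [343.0, 154.0], [316.0, 154.0]]
[ 495  154   78  106 5301] [529. 208.] [[488.29998779296875, 257.70001220703125], [510.0, 145.60000610351562], [572.2999877929688, 157.60000610351562], [550.5999755859375, 269.79998779296875]]
[183 228  46  32 605] [205. 246.] [[182.5, 258.5], [218.6999969482422, 219.39999389648438], [231.10000610351562, 230.89999389648438], [195.0, 270.0]]
[413 228  46  32 606] [436. 246.] [[409.8999938964844, 230.89999389648438], [422.29998779296875, 219.39999389648438], [458.5, 258.5], [446.0, 270.0]]
[[330.17131053 155.45407453]]
h [180   0  37  27 771] [[180.0, 0.0], [216.0, 0.0], [216.0, 26.0], [180.0, 26.0]]
h [460   0  33  28 608] [[455.79998779296875, 11.600000381469727], [487.0, -4.0], [496.20001220703125, 14.399999618530273], [465.0, 30.0]]
h [587 116  47  33 696] [[579.5, 133.89999389648438], [600.2999877929688, 112.4000015258789], [633.0, 144.0], [612.2000122070312, 165.5]]
h [ 321  167   22   72 1507] [[321.0, 167.0], [342.0, 167.0], [342.0, 238.0], [321.0, 238.0]]
h [106 218  47  47 666] [[105.9000015258789, 224.89999389648438], [120.5999984741211, 212.60000610351562], [159.0, 258.1000061035156], [144.3000030517578, 270.5]]
h [592 238  48  27 561] [[592.0, 238.0], [639.0, 238.0], [639.0, 264.0], [592.0, 264.0]]
```

Narrow is unmoved (shoulder at (330,154)), aligned with the tool.

```bash
python3 -m jog '[{"grip":-1,"xyz":[9.5,-8.5,-50],"roll":0.003},{"grip":-1,"xyz":[9.5,-8.5,-100],"roll":0.003},{"grip":-1,"xyz":[9.5,-8.5,-140],"roll":0.003},{"grip":-1,"xyz":[9.5,-8.5,-170],"roll":0.003},{"grip":-1,"xyz":[9.5,-8.5,-185],"roll":0.003},{"grip":-1,"xyz":[9.5,-8.5,-193],"roll":0.003},{"grip":-1,"xyz":[9.5,-8.5,-193],"roll":0.003},{"grip":-1,"xyz":[9.5,-8.5,-193],"roll":0.003}]';python3 -m jog '[{"grip":-1,"xyz":[0,0,0],"roll":0},{"grip":-1,"xyz":[0,0,0],"roll":0}]' | grep tcp_pos
```

```text
time_s: 30.45
tcp_pos: [0.501, -0.038, 0.0167]
tcp_rot: [3.113, 0.42, 0.002]
contact_force: [-0.3, -0.5, 1.0]
finger_gap: 0.997
grip_force: 0.0
tcp_pos: [0.5009, -0.0383, 0.0167]
```

```bash
python3 -m jog '[{"grip":-1,"xyz":[0,0,-2],"roll":0},{"grip":-1,"xyz":[0,0,-4],"roll":0},{"grip":1,"xyz":[0,0,-4],"roll":0},{"grip":1,"xyz":[0,0,-4],"roll":0},{"grip":1,"xyz":[0,0,-4],"roll":0},{"grip":1,"xyz":[0,0,-4],"roll":0},{"grip":1,"xyz":[0,0,-4],"roll":0},{"grip":1,"xyz":[0,0,-4],"roll":0},{"grip":1,"xyz":[0,0,-4],"roll":0},{"grip":1,"xyz":[0,0,-4],"roll":0},{"grip":1,"xyz":[0,0,-4],"roll":0},{"grip":1,"xyz":[0,0,-4],"roll":0}]'|grep _pos; python3 -m jog '[{"grip":1,"xyz":[0,0,0],"roll":0},{"grip":1,"xyz":[0,0,0],"roll":0},{"grip":1,"xyz":[0,0,0],"roll":0},{"grip":1,"xyz":[0,0,0],"roll":0}]'
```

```text
tcp_pos: [0.5004, -0.0383, 0.0119]
time_s: 32.25
tcp_pos: [0.5004, -0.0383, 0.0119]
tcp_rot: [-3.113, -0.419, -0.0]
contact_force: [-0.3, 0.4, 0.5]
finger_gap: 0.232
grip_force: 29.9
```

```bash
python3 -m jog '[{"grip":1,"xyz":[0,0,5],"roll":0},{"grip":1,"xyz":[0,0,15],"roll":0},{"grip":1,"xyz":[0,0,30],"roll":0},{"grip":1,"xyz":[0,5,50],"roll":-0.08},{"grip":1,"xyz":[15,20,70],"roll":-0.16},{"grip":1,"xyz":[35,35,85],"roll":-0.24},{"grip":1,"xyz":[55,50,100],"roll":-0.3},{"grip":1,"xyz":[70,65,100],"roll":-0.323},{"grip":1,"xyz":[79,70.5,100],"roll":-0.323},{"grip":1,"xyz":[79,70.5,100],"roll":-0.323},{"grip":1,"xyz":[79,70.5,100],"roll":-0.323}]'
python3 tilt.py w12 .014 .0119 .014
```

```text
time_s: 33.35
tcp_pos: [0.5788, 0.0317, 0.1116]
tcp_rot: [3.14, -0.086, -0.002]
contact_force: [0.5, -0.5, -0.5]
finger_gap: 0.232
grip_force: 29.9
obs rows 66 218 [(np.int32(71), np.int64(290), np.int64(349)), (np.int32(142), np.int64(292), np.int64(348)), (np.int32(212), np.int64(294), np.int64(348))] tcp [0.57873672 0.03158334 0.11162848]
0 [[293.4, 221.0], [347.0, 221.0], [290.4, 69.1], [350.1, 69.1]]
0.1 [[293.6, 220.2], [346.8, 220.2], [291.9, 71.6], [348.6, 71.7]]
0.2 [[293.8, 219.3], [346.6, 219.4], [293.3, 75.4], [347.3, 75.5]]
0.3 [[293.9, 218.5], [346.4, 218.6], [294.5, 80.3], [346.0, 80.3]]
```

```bash
python3 -m jog '[{"grip":1,"xyz":[0,0.5,-30],"roll":-0.01},{"grip":1,"xyz":[0,0.5,-45],"roll":-0.01},{"grip":1,"xyz":[0,0.5,-52],"roll":-0.01},{"grip":1,"xyz":[0,0.5,-52.5],"roll":-0.01},{"grip":1,"xyz":[0,0.5,-52.5],"roll":-0.01},{"grip":1,"xyz":[12,0,-52.5],"roll":-0.01},{"grip":1,"xyz":[22,-0.7,-52.5],"roll":-0.01},{"grip":1,"xyz":[30,-1.1,-52.5],"roll":-0.01},{"grip":1,"xyz":[36,-1.5,-52.5],"roll":-0.01},{"grip":1,"xyz":[40,-1.7,-52.5],"roll":-0.01},{"grip":1,"xyz":[40,-1.7,-52.5],"roll":-0.01}]'
python3 -m jog '[{"grip":1,"xyz":[12,-0.6,-0.5],"roll":0},{"grip":1,"xyz":[24,-1.2,-0.5],"roll":0},{"grip":1,"xyz":[34,-1.8,-0.5],"roll":0},{"grip":1,"xyz":[40,-2.1,-0.5],"roll":0},{"grip":1,"xyz":[44,-2.3,-0.5],"roll":0},{"grip":1,"xyz":[45,-2.4,-0.5],"roll":0},{"grip":1,"xyz":[45,-2.4,-0.5],"roll":0}]'|grep -E "tcp_pos|force"; for i in 1 2 ; do python3 -m jog '[{"grip":1,"xyz":[1,0,0],"roll":0},{"grip":1,"xyz":[1,0,0],"roll":0}]' | grep -E "tcp_pos|t_force"; done
```

```text
time_s: 34.5
tcp_pos: [0.6197, 0.0305, 0.0594]
tcp_rot: [-3.14, 0.102, -0.0]
contact_force: [-0.7, -0.6, -0.9]
finger_gap: 0.23
grip_force: 29.9
tcp_pos: [0.6642, 0.0281, 0.0588]
contact_force: [0.3, -0.9, -0.6]
grip_force: 29.9
tcp_pos: [0.6654, 0.0281, 0.059]
contact_force: [0.0, -0.5, -0.2]
tcp_pos: [0.6665, 0.0281, 0.0589]
contact_force: [-0.3, -0.5, -2.0]
```

```bash
for i in 1 2 3 4; do python3 -m jog '[{"grip":1,"xyz":[0.8,0,0],"roll":0},{"grip":1,"xyz":[0.8,0,0],"roll":0}]' | grep -E "tcp_pos|t_force"; done
```

```text
tcp_pos: [0.6673, 0.0281, 0.0589]
contact_force: [0.1, 0.3, -1.4]
tcp_pos: [0.668, 0.0281, 0.0588]
contact_force: [-1.3, 0.4, -0.6]
tcp_pos: [0.668, 0.0281, 0.0587]
contact_force: [-7.9, 0.0, 2.1]
tcp_pos: [0.6681, 0.0281, 0.0586]
contact_force: [-14.4, -0.5, 4.2]
```

```bash
python3 -m jog '[{"grip":-0.1,"xyz":[0,0,0],"roll":0},{"grip":-0.1,"xyz":[0,0,0],"roll":0},{"grip":-0.1,"xyz":[0,0,0],"roll":0},{"grip":-0.1,"xyz":[0,0,0],"roll":0},{"grip":-0.1,"xyz":[0,0,0],"roll":0},{"grip":-0.1,"xyz":[0,0,50],"roll":0},{"grip":-0.1,"xyz":[0,0,90],"roll":0},{"grip":-1,"xyz":[-40,-30,130],"roll":0.12},{"grip":-1,"xyz":[-55,-70,160],"roll":0.25},{"grip":-1,"xyz":[-55,-120,160],"roll":0.27},{"grip":-1,"xyz":[-55,-170,160],"roll":0.27},{"grip":-1,"xyz":[-55,-215,160],"roll":0.27}]'|head -2
python3 -m jog '[{"grip":-1,"xyz":[0,-40,0],"roll":0},{"grip":-1,"xyz":[0,-40,0],"roll":0},{"grip":-1,"xyz":[0,-40,0],"roll":0}]'|head -3
python3 - <<'E'
from h import *
im=snap('wrist','w13');snap('side','side13');snap('top','top13');s=env.state(); t=s['tcp_pos'];R=cv2.Rodrigues(s['tcp_rot'])[0]; print(t,'yaw',np.arctan2(R[1,1],R[0,1])+np.pi/2)
print('knob pred',proj(im,[[.6158,-.2275,.0888],[.5533,-.2404,.045]]),1000*(np.array([.6158,-.2275,.0808])-t))
a=cv2.imread('pics/w13.png'); b=cv2.imread('pics/side13.png')[100:230,300:460]; 
cv2.imwrite('pics/v13.png',np.vstack([cv2.resize(a[0:300],(512,240)),cv2.resize(b,(512,416),interpolation=cv2.INTER_CUBIC)[:350]]))
E
```

```text
time_s: 37.6
tcp_pos: [0.6144, -0.1822, 0.2199]
time_s: 37.9
tcp_pos: [0.6144, -0.221, 0.2186]
tcp_rot: [-3.125, -0.319, 0.0]
[ 0.61489387 -0.21911564  0.21900937] yaw 0.2062319662677703
knob pred [[328.01855872 192.02096382]
 [326.83881256 242.34661403]] [   0.90612944   -8.3843633  -138.20936708]
```

View pics/v13.png

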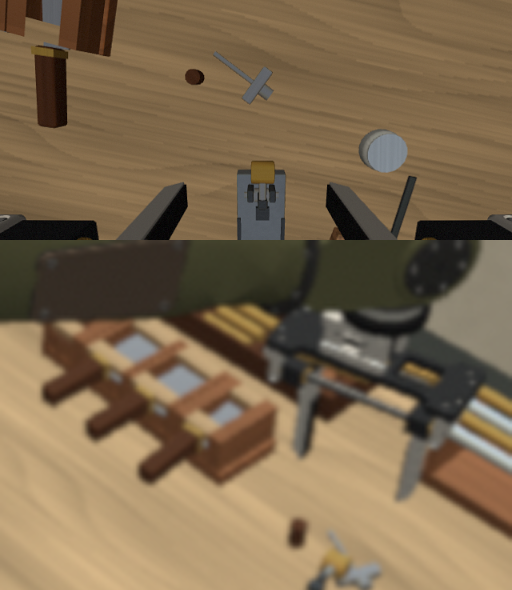

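All three scrapers are in the rack to the shoulder. Knob appears at about (329,215) in the full frame; comparing with the finger's arc.

```bash
python3 - <<'E'
from h import *
im=load('w13'); print(im['eye'])
h=np.array([.5533,-.2404]); u=np.array([np.cos(.205),np.sin(.205)])
for th in (1.7,1.8,1.9,2.0,2.1):
    a=np.pi-np.arctan2(33,70)-th; b=np.pi-th
    print(th,proj(im,[[*(h+.0774*np.cos(a)*u),.045+.0774*np.sin(a)],[*(h+.07*np.cos(b)*u),.045+.07*np.sin(b)]]).round().tolist())
g=np.asarray(im['pixels']); hsv=cv2.cvtColor(g,cv2.COLOR_RGB2HSV); m=((hsv[:,:,1]>140)&(hsv[:,:,2]>110)).astype(np.uint8); m[:,:290]=0;m[:,370:]=0
n,l,st,c=cv2.connectedComponentsWithStats(m)
for i in range(1,n):
    if st[i,4]>100: print(st[i],c[i].round(1))
# w3 too
im=load('w3')
for th in (1.8,2.0,2.1):
    a=np.pi-np.arctan2(33,70)-th; print(th,proj(im,[[*(h+.0774*np.cos(a)*u),.045+.0774*np.sin(a)]]).round().tolist())
E
```

```text
[ 0.68558409 -0.20672383  0.38622145]
1.7 [[328.0, 224.0], [328.0, 263.0]]
1.8 [[328.0, 215.0], [328.0, 255.0]]
1.9 [[328.0, 207.0], [328.0, 247.0]]
2.0 [[328.0, 199.0], [328.0, 238.0]]
2.1 [[328.0, 192.0], [328.0, 230.0]]
[314 203  29  25 617] [327.9 215.2]
1.8 [[311.0, -11.0]]
2.0 [[311.0, -22.0]]
2.1 [[311.0, -26.0]]
```

```bash
python3 - <<'E'
from h import *
def tri(A,B):
    (a,d),(b,e)=A,B; d=d/np.linalg.norm(d); e=e/np.linalg.norm(e)
    s=np.linalg.lstsq(np.c_[d,-e],b-a,rcond=None)[0]; return (a+d*s[0]+b+e*s[1])/2, np.linalg.norm(a+d*s[0]-b-e*s[1])
g=np.asarray(load('side13')['pixels']); hsv=cv2.cvtColor(g,cv2.COLOR_RGB2HSV); m=((hsv[:,:,1]>120)&(hsv[:,:,2]>110)).astype(np.uint8); k=np.zeros_like(m); k[185:215,390:420]=m[185:215,390:420]
n,l,st,c=cv2.connectedComponentsWithStats(k); i=1+np.argmax(st[1:,4]); print(st[i],c[i])
p,e=tri(ray(load('w13'),(328,215)),ray(load('side13'),c[i])); print(p,e)
for fn in ('top3','top11'):
    g=np.asarray(load(fn)['pixels']); hsv=cv2.cvtColor(g,cv2.COLOR_RGB2HSV); m=((hsv[:,:,1]>120)&(hsv[:,:,2]>110)).astype(np.uint8); k=np.zeros_like(m); k[140:180,390:430]=m[140:180,390:430]
    n,l,st,c=cv2.connectedComponentsWithStats(k); print(fn,st[1:].tolist(),c[1:])
    if n>1: i=1+np.argmax(st[1:,4]); print(tri(ray(load('w13'),(328,215)),ray(load(fn),c[i])))
print(proj(load('side13'),[[.6158,-.2275,.0888],[.601,-.2305,.106]]), proj(load('top11'),[[.6158,-.2275,.0888],[.601,-.2305,.106]]))
E
```

```text
[401 197   8   8  35] [404.85714286 200.17142857]
[ 0.6019384  -0.23040873  0.10932593] 0.0008073095868989619
top3 [[405, 141, 1, 1, 1]] [[405. 141.]]
(array([ 0.59316717, -0.22876607,  0.07737813]), np.float64(0.008155013220986815))
top11 [] []
[[405.9532508  201.84822425]
 [404.41476576 201.04075614]] [[406.71042942 131.72581308]
 [409.4219047  135.73764099]]
```

Triangulation puts the knob at (0.602, −0.230, 0.107), i.e. the finger rests around 1.8 rad, open and steady. Pinch it there and follow the arc down.

```bash
python3 -m jog '[{"grip":-1,"xyz":[-13.5,-9.5,-40],"roll":0},{"grip":-1,"xyz":[-13.5,-9.5,-80],"roll":0},{"grip":-1,"xyz":[-13.5,-9.5,-105],"roll":0},{"grip":-1,"xyz":[-13.5,-9.5,-119],"roll":0},{"grip":-1,"xyz":[-13.5,-9.5,-119],"roll":0}]'
python3 -m jog '[{"grip":1,"xyz":[0,0,0],"roll":0},{"grip":1,"xyz":[0,0,0],"roll":0},{"grip":1,"xyz":[0,0,0],"roll":0},{"grip":1,"xyz":[0,0,0],"roll":0},{"grip":1,"xyz":[0,0,0],"roll":0},{"grip":1,"xyz":[0,0,0],"roll":0},{"grip":1,"xyz":[0,0,0],"roll":0},{"grip":1,"xyz":[0,0,0],"roll":0},{"grip":1,"xyz":[0,0,0],"roll":0},{"grip":1,"xyz":[0,0,0],"roll":0},{"grip":1,"xyz":[0,0,0],"roll":0},{"grip":1,"xyz":[0,0,0],"roll":0}]'
python3 - <<'E'
from h import *
im=snap('wrist','w14'); g=np.asarray(im['pixels']); hsv=cv2.cvtColor(g,cv2.COLOR_RGB2HSV); m=((hsv[:,:,1]>140)&(hsv[:,:,2]>110)).astype(np.uint8); m[:,:280]=0;m[:,370:]=0
n,l,st,c=cv2.connectedComponentsWithStats(m)
for i in range(1,n):
    if st[i,4]>100: print(st[i],c[i].round(1))
t=env.state()['tcp_pos']; print(proj(im,[t+[0,0,.008]]))
E
```

```text
time_s: 38.55
tcp_pos: [0.6009, -0.2288, 0.0985]
tcp_rot: [-3.124, -0.323, 0.003]
contact_force: [-0.3, -0.1, 0.3]
finger_gap: 1.001
grip_force: 0.0
time_s: 39.75
tcp_pos: [0.6012, -0.23, 0.0999]
tcp_rot: [3.125, 0.321, 0.0]
contact_force: [0.1, -1.5, -0.4]
finger_gap: 0.253
grip_force: 30.0
[ 296  238   50   44 1995] [320.1 259.8]
[[319.76809496 259.1409474 ]]
```

Knob is centred between the pads. The earlier resistance at the end of the opening arc fits this being the stop. Swing down.

```bash
python3 -m jog '[{"grip":1,"xyz":[-6,-1.2,4.5],"roll":0},{"grip":1,"xyz":[-12,-2.5,7.8],"roll":0},{"grip":1,"xyz":[-19,-4,11],"roll":0},{"grip":1,"xyz":[-26,-5.4,13.4],"roll":0},{"grip":1,"xyz":[-33.5,-7,15],"roll":0},{"grip":1,"xyz":[-41,-8.5,16],"roll":0},{"grip":1,"xyz":[-48.5,-10.1,16],"roll":0},{"grip":1,"xyz":[-56,-11.7,15.6],"roll":0},{"grip":1,"xyz":[-63.5,-13.2,14.1],"roll":0},{"grip":1,"xyz":[-71,-14.8,12],"roll":0},{"grip":1,"xyz":[-78,-16.2,9],"roll":0},{"grip":1,"xyz":[-84.7,-17.6,5.6],"roll":0}]'
python3 -m jog '[{"grip":1,"xyz":[-6.3,-1.3,-4.4],"roll":0},{"grip":1,"xyz":[-12.3,-2.6,-9.1],"roll":0},{"grip":1,"xyz":[-17.5,-3.7,-14.7],"roll":0},{"grip":1,"xyz":[-22.3,-4.7,-20.6],"roll":0},{"grip":1,"xyz":[-25.5,-5.4,-25.5],"roll":0},{"grip":1,"xyz":[-28.3,-6,-30.3],"roll":0},{"grip":1,"xyz":[-28.3,-6,-30.3],"roll":0}]'
```

```text
time_s: 41.0
tcp_pos: [0.5158, -0.2473, 0.1065]
tcp_rot: [-3.125, -0.322, -0.0]
contact_force: [-4.2, 5.2, 10.4]
finger_gap: 0.255
grip_force: 30.0
time_s: 41.7
tcp_pos: [0.4863, -0.2532, 0.0746]
tcp_rot: [-3.124, -0.321, 0.005]
contact_force: [-6.1, 3.1, 3.2]
finger_gap: 0.255
grip_force: 30.0
```

Release, rise clear, and verify numerically against the expected projections.

```bash
python3 -m jog '[{"grip":-1,"xyz":[0,0,0],"roll":0},{"grip":-1,"xyz":[0,0,0],"roll":0},{"grip":-1,"xyz":[0,0,0],"roll":0},{"grip":-1,"xyz":[0,0,0],"roll":0},{"grip":-1,"xyz":[0,0,0],"roll":0},{"grip":-1,"xyz":[0,0,0],"roll":0},{"grip":-1,"xyz":[0,0,0],"roll":0},{"grip":-1,"xyz":[0,0,40],"roll":0},{"grip":-1,"xyz":[0,0,80],"roll":0},{"grip":-1,"xyz":[-40,0,130],"roll":0},{"grip":-1,"xyz":[-60,0,170],"roll":0},{"grip":-1,"xyz":[-80,0,200],"roll":0}]'|head -3
python3 - <<'E'
from h import *
im=snap('wrist','w15'); snap('top','top15'); snap('side','side15'); g=np.asarray(im['pixels']); hsv=cv2.cvtColor(g,cv2.COLOR_RGB2HSV); m=((hsv[:,:,1]>140)&(hsv[:,:,2]>110)).astype(np.uint8); m[:,:290]=0;m[:,360:]=0;m[280:]=0
n,l,st,c=cv2.connectedComponentsWithStats(m)
for i in range(1,n):
    if st[i,4]>100: print(st[i],c[i].round(1))
h=np.array([.552,-.2405]); u=np.array([np.cos(.205),np.sin(.205)])
for th in (-.05,.3,1,1.8):
    a=np.pi-np.arctan2(33,70)-th; print(th,proj(im,[[*(h+.0774*np.cos(a)*u),.045+.0774*np.sin(a)]]).round(1).tolist())
# bystander change & rack: diff top0 vs top15
a=np.asarray(load('top0')['pixels']).astype(int); b=np.asarray(load('top15')['pixels']).astype(int)
d=(np.abs(a-b).max(2)>40).astype(np.uint8); n,l,st,c=cv2.connectedComponentsWithStats(d)
for i in range(1,n):
    if st[i,4]>25: print('diff',st[i],c[i].round())
# rack: blade far-edge rows/shoulder rows in top15: handle ends vs predicted
T=load('top15'); yaw=-.0553; x=np.array([np.cos(yaw),np.sin(yaw)])
for mth in ([.6914,.1783],[.6872,.1025],[.683,.0266]): print('pred shoulder/end',proj(T,[[*np.array(mth),.07],[*(np.array(mth)-.088*x),.067]]).round(1).tolist())
hs=cv2.cvtColor(np.asarray(T['pixels']),cv2.COLOR_RGB2HSV)
for col in (258,286,315): print(col,hs[100:165:1,col,2].tolist())
E
```

```text
time_s: 42.9
tcp_pos: [0.4071, -0.2533, 0.2773]
tcp_rot: [3.124, 0.321, 0.001]
[325  94  24  19 430] [336.6 103. ]
-0.05 [[337.0, 104.9]]
0.3 [[338.3, 89.0]]
1 [[340.4, 29.2]]
1.8 [[340.3, -41.3]]
diff [245  85  20  17 315] [255.  93.]
diff [273  86  20  17 314] [282.  94.]
diff [304  87  12  17 171] [309.  95.]
diff [245 109  18   4  45] [253. 111.]
diff [273 111  18   3  43] [281. 112.]
diff [306 112  11   4  35] [311. 114.]
diff [247 115  11  28 238] [252. 129.]
diff [276 117  10  27 232] [280. 130.]
diff [307 118  11  28 231] [312. 131.]
diff [282 146  18   5  50] [290. 147.]
diff [282 152  18   4  50] [290. 154.]
diff [280 157  19  46 452] [288. 178.]
diff [323 157  23  50 428] [334. 182.]
diff [  343   156   207   244 20933] [446. 286.]
diff [   0  272   93   93 3340] [ 38. 306.]
diff [101 300  21  27 260] [109. 309.]
diff [ 67 310  10  10  30] [ 72. 314.]
diff [ 174  310  127   90 6347] [247. 365.]
diff [  0 319  12  48 391] [  4. 339.]
diff [ 12 325   9  18  75] [ 15. 333.]
diff [  34  325  139   75 5454] [ 89. 376.]
diff [345 330  13  16  97] [351. 337.]
diff [  0 361  16  3
[... 491 characters left out ...]
8, 160, 153, 148, 155, 149, 143, 145, 142, 140, 142, 151, 157, 157, 158, 149, 142]
286 [127, 127, 120, 146, 162, 158, 152, 143, 147, 153, 105, 95, 85, 59, 77, 64, 64, 145, 158, 158, 148, 145, 152, 160, 169, 167, 171, 164, 161, 169, 163, 160, 166, 164, 168, 147, 146, 159, 163, 157, 140, 149, 155, 145, 143, 149, 156, 161, 158, 146, 134, 140, 151, 148, 156, 152, 137, 142, 140, 140, 148, 141, 148, 146, 148]
315 [81, 83, 91, 97, 142, 163, 165, 159, 151, 156, 166, 102, 99, 126, 118, 86, 48, 41, 85, 91, 83, 69, 64, 50, 51, 49, 53, 60, 62, 68, 69, 68, 71, 70, 70, 69, 65, 70, 72, 73, 74, 72, 72, 76, 51, 12, 137, 161, 148, 146, 152, 136, 134, 143, 150, 145, 144, 143, 146, 149, 145, 152, 154, 160, 151]
```

Finger is down and only the intended things changed. One numeric check of the shoulders at the face (blade visible in front of the face would mean a gap).

```bash
python3 -m jog '[{"grip":-1,"xyz":[60,100,20],"roll":-0.1},{"grip":-1,"xyz":[60,200,20],"roll":-0.2},{"grip":-1,"xyz":[120,300,20],"roll":-0.26},{"grip":-1,"xyz":[140,360,20],"roll":-0.26},{"grip":-1,"xyz":[140,360,20],"roll":-0.26},{"grip":-1,"xyz":[140,360,20],"roll":-0.26},{"grip":-1,"xyz":[140,360,20],"roll":-0.26},{"grip":-1,"xyz":[140,360,20],"roll":-0.26},{"grip":-1,"xyz":[140,360,20],"roll":-0.26},{"grip":-1,"xyz":[140,360,20],"roll":-0.26}]'|sed -n 2p
python3 - <<'E'
from h import *
im=snap('wrist','w16'); g=np.asarray(im['pixels']).astype(int); yaw=-.0553; x=np.array([np.cos(yaw),np.sin(yaw)]); y=np.array([-x[1],x[0]])
for mth,w in (([.6914,.1783],.018),([.6872,.1025],.018),([.683,.0266],.0125)):
  m=np.array(mth); print(mth,'shoulder/handle end px',proj(im,[[*m,.069],[*(m-.088*x),.067]]).round().tolist())
  for o in (w,0,-w):
    pts=[[*(m+d*x+o*y),.05 if o else .069] for d in np.arange(.012,-.02,-.002)]
    print(o,[tuple(g[int(round(r)),int(round(c))]) if 0<=r<400 and 0<=c<640 else None for c,r in proj(im,pts)] if 0 else ['%d/%d'%(g[int(round(r)),int(round(c))].mean(),g[int(round(r)),int(round(c))][0]-g[int(round(r)),int(round(c))][2]) if 0<=r<400 and 0<=c<640 else '-' for c,r in proj(im,pts)])
hs=cv2.cvtColor(np.asarray(im['pixels']),cv2.COLOR_RGB2HSV)
br=((hs[:,:,1]>140)&(hs[:,:,2]>110)).astype(np.uint8); n,l,st,c=cv2.connectedComponentsWithStats(br)
for i in range(1,n):
    if st[i,4]>40: print('brass',st[i],c[i].round(1))
E
```

```text
tcp_pos: [0.5481, 0.1072, 0.2934]
[0.6914, 0.1783] shoulder/handle end px [[243.0, 37.0], [248.0, 125.0]]
0.018 ['99/53', '98/52', '99/57', '102/55', '105/53', '56/41', '69/10', '23/25', '26/28', '22/36', '109/56', '100/57', '102/52', '104/54', '103/56', '106/56']
0 ['110/60', '101/55', '97/52', '100/54', '101/56', '101/58', '109/58', '44/43', '88/79', '89/78', '88/80', '44/44', '35/31', '36/31', '33/35', '34/33']
-0.018 ['99/53', '97/54', '101/54', '101/57', '102/57', '74/42', '73/10', '23/39', '30/33', '23/31', '108/57', '101/53', '103/54', '103/58', '107/60', '107/57']
[0.6872, 0.1025] shoulder/handle end px [[317.0, 37.0], [317.0, 125.0]]
0.018 ['99/53', '99/55', '101/54', '103/54', '104/57', '70/43', '69/10', '68/-3', '22/28', '25/30', '110/58', '105/56', '107/56', '105/58', '107/57', '105/58']
0 ['111/58', '101/57', '97/54', '100/53', '103/54', '102/55', '108/56', '29/25', '88/77', '87/80', '86/80', '89/80', '30/30', '33/34', '33/32', '33/38']
-0.018 ['101/53', '100/52', '103/54', '104/55', '105/59', '36/30', '106/-9', '26/35', '35/37', '30/29', '110/59', '104/57', '107/58', '1
[... 246 characters left out ...]
'102/56']
0 ['108/59', '103/55', '97/53', '100/54', '105/57', '104/54', '73/45', '68/13', '104/-11', '57/57', '85/78', '84/77', '81/78', '84/78', '38/38', '38/39']
-0.0125 ['98/53', '102/53', '102/55', '104/56', '108/57', '37/31', '106/-11', '61/57', '80/79', '83/80', '86/78', '73/67', '38/32', '32/36', '37/36', '36/36']
brass [232  40  23   8 182] [243.1  43.5]
brass [306  41  23   8 177] [317.4  44.5]
brass [385  43  23  10 175] [395.9  47.6]
brass [ 80 111  15  86 934] [ 87.3 154.2]
brass [ 80 196  15  11 113] [ 87.5 201.6]
brass [632 206   8  17  79] [636.8 213.1]
brass [273 283  38  30 456] [290.2 299.5]
brass [551 313  14  56 308] [559.3 342.5]
brass [ 77 321  14  48 228] [ 80.9 345.6]
```

The two broad ones are home, but the narrow one has shifted: its ferrule sits ~3 mm off the face and the handle is skewed. Measuring it to regrasp, straighten and push home.

```bash
python3 - <<'E'
from h import *
im=load('w16'); g=np.asarray(im['pixels']); s=env.state(); t=s['tcp_pos'];R=cv2.Rodrigues(s['tcp_rot'])[0]; print(t,'yaw',np.arctan2(R[1,1],R[0,1])+np.pi/2)
hs=cv2.cvtColor(g,cv2.COLOR_RGB2HSV); m=((hs[:,:,2]<75)&(hs[:,:,1]>80)).astype(np.uint8)
for nm,c0,c1 in (('L',225,265),('M',300,340),('N',370,425)):
    print(nm,[(r,round(float(np.where(m[r,c0:c1])[0].mean())+c0,1),int(m[r,c0:c1].sum())) for r in range(52,146,8) if m[r,c0:c1].any()])
    for r in (70,110):
        q=np.where(m[r,c0:c1])[0]+c0; print(at(im,(q.mean(),r),.067).round(4))
E
```

```text
[0.54797908 0.10636818 0.29386242] yaw -0.05488430231365138
L [(52, 246.0, 23), (60, 246.0, 23), (68, 246.5, 24), (76, 247.0, 23), (84, 247.0, 23), (92, 247.5, 22), (100, 248.0, 23), (108, 248.0, 23), (116, 248.5, 22), (124, 248.0, 15)]
[0.6597 0.1781 0.067 ]
[0.619  0.1807 0.067 ]
M [(52, 317.5, 22), (60, 317.0, 21), (68, 317.5, 20), (76, 317.5, 20), (84, 317.5, 20), (92, 317.5, 20), (100, 317.5, 20), (108, 317.5, 20), (116, 317.5, 20), (124, 317.5, 18)]
[0.6558 0.1042 0.067 ]
[0.615  0.1065 0.067 ]
N [(52, 397.6, 11), (60, 394.0, 23), (68, 395.0, 23), (76, 395.0, 23), (84, 396.0, 23), (92, 396.0, 23), (100, 396.5, 22), (108, 397.0, 23), (116, 397.5, 22), (124, 397.5, 22)]
[0.6515 0.023  0.067 ]
[0.6105 0.0209 0.067 ]
```

```bash
python3 -m jog '[{"grip":-0.5,"xyz":[50,-40,-30],"roll":0.1},{"grip":-0.5,"xyz":[90,-70,-60],"roll":0.105},{"grip":-0.5,"xyz":[103,-83.5,-90],"roll":0.105},{"grip":-0.5,"xyz":[103,-83.5,-130],"roll":0.105},{"grip":-0.5,"xyz":[103,-83.5,-170],"roll":0.105},{"grip":-0.5,"xyz":[103,-83.5,-205],"roll":0.105},{"grip":-0.5,"xyz":[103,-83.5,-230],"roll":0.105},{"grip":-0.5,"xyz":[103,-83.5,-239],"roll":0.105},{"grip":-0.5,"xyz":[103,-83.5,-239],"roll":0.105},{"grip":-0.5,"xyz":[103,-83.5,-239],"roll":0.105}]'
python3 -m jog '[{"grip":1,"xyz":[0,0,0],"roll":0},{"grip":1,"xyz":[0,0,0],"roll":0},{"grip":1,"xyz":[0,0,0],"roll":0},{"grip":1,"xyz":[0,0,0],"roll":0},{"grip":1,"xyz":[0,0,0],"roll":0},{"grip":1,"xyz":[0,0,0],"roll":0},{"grip":1,"xyz":[0,0,0],"roll":0},{"grip":1,"xyz":[0,0,0],"roll":0},{"grip":1,"xyz":[0,0,0],"roll":0},{"grip":1,"xyz":[0,0,0],"roll":0}]'
```

```text
time_s: 45.1
tcp_pos: [0.6517, 0.0225, 0.0577]
tcp_rot: [3.141, 0.077, 0.003]
contact_force: [0.5, 0.4, 0.3]
finger_gap: 0.753
grip_force: 0.0
time_s: 46.1
tcp_pos: [0.6511, 0.0231, 0.0561]
tcp_rot: [-3.141, -0.078, 0.0]
contact_force: [0.5, 0.8, 0.0]
finger_gap: 0.232
grip_force: 29.9
```

```bash
python3 -m jog '[{"grip":1,"xyz":[-1,1.5,0.5],"roll":-0.03},{"grip":1,"xyz":[-1,3,1],"roll":-0.06},{"grip":1,"xyz":[-1,4.5,1],"roll":-0.09},{"grip":1,"xyz":[-1,5.3,1],"roll":-0.105},{"grip":1,"xyz":[-1,5.3,1],"roll":-0.105},{"grip":1,"xyz":[-1,5.3,1],"roll":-0.105}]'; for i in 1 2 3; do python3 -m jog '[{"grip":1,"xyz":[1,0,0],"roll":0},{"grip":1,"xyz":[1,0,0],"roll":0}]' | grep -E "tcp_pos|t_force"; done
```

```text
time_s: 46.7
tcp_pos: [0.6501, 0.0283, 0.0571]
tcp_rot: [-3.14, 0.086, 0.0]
contact_force: [-0.9, -0.3, 0.0]
finger_gap: 0.231
grip_force: 29.9
tcp_pos: [0.6513, 0.0283, 0.0571]
contact_force: [0.8, 0.0, -2.0]
tcp_pos: [0.6522, 0.0283, 0.0571]
contact_force: [0.4, -0.0, -0.6]
tcp_pos: [0.6532, 0.0283, 0.0571]
contact_force: [-0.1, 1.0, -1.0]
```

```bash
for i in 1 2 3; do python3 -m jog '[{"grip":1,"xyz":[1,0,0],"roll":0},{"grip":1,"xyz":[1,0,0],"roll":0}]' | grep -E "tcp_pos|t_force"; done
```

```text
tcp_pos: [0.6542, 0.0284, 0.0572]
contact_force: [-0.9, 0.1, -1.8]
tcp_pos: [0.6552, 0.0283, 0.0571]
contact_force: [-0.2, 0.0, -1.1]
tcp_pos: [0.6553, 0.0283, 0.0569]
contact_force: [-7.3, -0.4, 2.2]
```

```bash
python3 -m jog '[{"grip":1,"xyz":[1,0,0],"roll":0},{"grip":1,"xyz":[1,0,0],"roll":0},{"grip":1,"xyz":[0.5,0,-0.5],"roll":0},{"grip":1,"xyz":[0.5,0,-0.5],"roll":0}]' | grep -E "tcp_pos|t_force"; python3 -m jog '[{"grip":-0.1,"xyz":[0,0,0],"roll":0},{"grip":-0.1,"xyz":[0,0,0],"roll":0},{"grip":-0.1,"xyz":[0,0,0],"roll":0},{"grip":-0.1,"xyz":[0,0,0],"roll":0},{"grip":-0.1,"xyz":[0,0,0],"roll":0},{"grip":-0.1,"xyz":[0,0,0],"roll":0},{"grip":-0.1,"xyz":[0,0,40],"roll":0},{"grip":-0.1,"xyz":[0,0,90],"roll":0},{"grip":-0.1,"xyz":[0,0,140],"roll":0},{"grip":-0.1,"xyz":[-50,30,190],"roll":0},{"grip":-1,"xyz":[-100,70,236],"roll":0},{"grip":-1,"xyz":[-108,78,236],"roll":0}]'|sed -n 2p; python3 -m jog '[{"grip":-1,"xyz":[0,0,0],"roll":0},{"grip":-1,"xyz":[0,0,0],"roll":0},{"grip":-1,"xyz":[0,0,0],"roll":0}]'|sed -n 2p
cat > chk.py <<'E'
from h import *
import sys
im=snap('wrist',sys.argv[1]); g=np.asarray(im['pixels']); hs=cv2.cvtColor(g,cv2.COLOR_RGB2HSV)
br=((hs[:,:,1]>140)&(hs[:,:,2]>110)).astype(np.uint8); n,l,st,c=cv2.connectedComponentsWithStats(br)
for i in range(1,n):
    if st[i,4]>80 and st[i,1]<100 and st[i,1]>10: print('brass',st[i],c[i].round(1))
for mth in ([.6914,.1783],[.6872,.1025],[.683,.0266]):
    m=np.array(mth); x=np.array([np.cos(.0553),-np.sin(.0553)]); print(proj(im,[[*m,.069],[*(m-.088*x),.067]]).round(1).tolist())
m=((hs[:,:,2]<75)&(hs[:,:,1]>80)).astype(np.uint8)
for c0,c1 in ((225,265),(300,340),(370,425)):
    print([(r,round(float(np.where(m[r,c0:c1])[0].mean())+c0,1),int(m[r,c0:c1].sum())) for r in (60,80,100,116,122,126,130,134) if m[r,c0:c1].any()])
E
python3 chk.py w17
```

```text
tcp_pos: [0.6555, 0.0284, 0.0563]
contact_force: [-10.0, -0.3, 2.5]
tcp_pos: [0.5574, 0.0988, 0.2866]
tcp_pos: [0.5589, 0.0979, 0.2839]
brass [222  51  23   8 183] [232.9  54.5]
brass [373  51  23   8 184] [384.   54.5]
brass [297  52  23   8 181] [308.2  55.5]
[[232.9, 48.1], [238.4, 136.4]]
[[308.5, 48.0], [309.2, 136.3]]
[[384.2, 48.0], [380.2, 136.3]]
[(60, 237.0, 25), (80, 237.0, 23), (100, 238.0, 23), (116, 239.0, 23), (122, 239.0, 23), (126, 239.0, 23), (130, 240.0, 23), (134, 239.5, 20)]
[(60, 309.5, 20), (80, 309.5, 20), (100, 309.5, 20), (116, 309.5, 20), (122, 309.5, 20), (126, 309.5, 20), (130, 309.5, 20), (134, 309.0, 19)]
[(60, 381.5, 24), (80, 381.0, 23), (100, 380.5, 22), (116, 380.0, 21), (122, 380.0, 21), (126, 380.0, 21), (130, 380.0, 21), (134, 379.5, 20)]
```

All three match their home projections. Handing in.

```bash
python3 -c "
from rig import env; print(env.state()['time_s']); print(env.sign_off())"
```

```text
49.85
the job is handed in; nothing more can be done
None
```

All three scrapers on the bench are fully home in the rack: two broad in the wide slots, one narrow in a narrow slot. The finger is back down on the empty jig, and I handed the job in at 49.85 s; the finger was open at about 1.8 rad rather than the stated 2.1 when I took the clamped scraper out, though it stayed up on its own.

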